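# Reload the fruit dryer and check its temperature

## Task

Pull the blue carrier of the little fruit dryer out as far as it goes by its red handle, take out the dried batch (brown slices, white handle) and lay it flat in the middle of the cork mat, set every fresh fruit cassette (black handle) flat and fully home in a carrier pocket of its own (any pocket), and slide the loaded carrier all the way back in under the hood. Then pick the thermometer off its rest and, without touching the yellow-rimmed window on the hood, aim it square at the window's middle from about 5 cm away, holding it still for two seconds before laying it back in its rest the way it lay. Leave the other things on the bench where they stand.

Things in the scene. Friction and masses are not known exactly. Their poses are not given: they have to be found in the camera images.
- carrier (a joint): How far the carrier is pulled out of the dryer, in m: 0 = fully in (home, at its stop), 0.27 = fully out (at its stop). It slides level on rails, in the dryer's +y direction as the value grows, needs about 3 to 5 N, and stays where it is left. The carrier is a blue tray 116 x 224 mm with three open pockets in a row along the slide; its floor is 20 mm above the bench and its walls are 8 mm thick and rise 12 mm above the floor.
- carrier_handle (a point): Centre of the carrier's red handle bar: 14 mm thick (along the slide) x 14 mm high x 90 mm long (across the slide, along this frame's x), held level 79 mm above the bench on two posts 80 mm apart, clear beneath down to 22 mm above the bench, at the outer end of the carrier. Axes as the dryer's. With the carrier home it stands 65 mm outside the hood's mouth.
- dryer: Fixed drying hood: clear box 146 mm wide (x) and 240 mm long (y), roof top 100 mm above the bench, open only at its +y end (the mouth, a gap 88 mm high above the bench, beneath a blue lintel). Origin on the bench at the middle of the mouth; +y points out of the mouth, the way the carrier comes out; the hood reaches from y = 0 to y = -240 mm; two rails 10 mm high run to y = 300 mm. Robot's side is -x.
- port: The window to aim at: a dark disc of 36 mm diameter in a yellow ring of 54 mm, on a grey 66 mm square block on the hood's roof. Origin at the window's centre, 138 mm above the bench, at (0, -115 mm) in the dryer's frame; its z axis points straight out of the window, leaning 0.35 rad (20 degrees) from vertical towards the dryer's -x (robot's) side.
- pocket0 (a point): Centre of the floor of carrier pocket 0 (nearest the hood), 20 mm above the bench; the pocket is 100 mm (x, across the slide) x 64 mm (y) and 12 mm deep, pitch 72 mm. Axes as the dryer's.
- pocket1 (a point): Centre of the floor of carrier pocket 1 (the middle one), 20 mm above the bench; the pocket is 100 mm (x, across the slide) x 64 mm (y) and 12 mm deep, pitch 72 mm. Axes as the dryer's.
- pocket2 (a point): Centre of the floor of carrier pocket 2 (nearest the handle), 20 mm above the bench; the pocket is 100 mm (x, across the slide) x 64 mm (y) and 12 mm deep, pitch 72 mm. Axes as the dryer's.
- cassette_a: Fresh fruit cassette with orange slices (may be absent): aluminium tray 96 mm (x) x 60 mm (y), rim 16 mm high, the lowest 4 mm stepped in to 92 x 56 mm, 0.2 kg. A black handle bar 12 mm wide (y) and 92 mm long (along x) spans it lengthwise over the middle, between 44 and 56 mm above its underside, on end posts. Origin at the centre of the underside, z up. Either way round fits a pocket.
- cassette_b: Fresh fruit cassette with yellow slices (may be absent): aluminium tray 96 mm (x) x 60 mm (y), rim 16 mm high, the lowest 4 mm stepped in to 92 x 56 mm, 0.2 kg. A black handle bar 12 mm wide (y) and 92 mm long (along x) spans it lengthwise over the middle, between 44 and 56 mm above its underside, on end posts. Origin at the centre of the underside, z up. Either way round fits a pocket.
- cassette_c: Fresh fruit cassette with dark red slices (may be absent): aluminium tray 96 mm (x) x 60 mm (y), rim 16 mm high, the lowest 4 mm stepped in to 92 x 56 mm, 0.2 kg. A black handle bar 12 mm wide (y) and 92 mm long (along x) spans it lengthwise over the middle, between 44 and 56 mm above its underside, on end posts. Origin at the centre of the underside, z up. Either way round fits a pocket.
- dried0: The dried batch if it starts in pocket 0 (exactly one of dried0, dried1, dried2 is there, seated in that pocket of the closed carrier, under the hood; the others are absent): a cassette of the same make, size and mass, with brown slices, a dark steel tray and a white handle bar. Origin at the centre of the underside.
- dried1: The dried batch if it starts in pocket 1 (exactly one of dried0, dried1, dried2 is there, seated in that pocket of the closed carrier, under the hood; the others are absent): a cassette of the same make, size and mass, with brown slices, a dark steel tray and a white handle bar. Origin at the centre of the underside.
- dried2: The dried batch if it starts in pocket 2 (exactly one of dried0, dried1, dried2 is there, seated in that pocket of the closed carrier, under the hood; the others are absent): a cassette of the same make, size and mass, with brown slices, a dark steel tray and a white handle bar. Origin at the centre of the underside.
- mat: Fixed cork mat for the dried batch: 170 mm (x) x 120 mm (y), 6 mm thick. Origin at the centre of its underside.
- thermometer: White hand-held thermometer lying on its rest, 0.16 kg: a bar handle 34 mm wide (y), 34 mm high (z 0 to 34 mm), from x = -80 to +55 mm, with a round head (42 mm diameter, centred at x = 75 mm, z from -20 to +34 mm) that looks down along -z. Origin on the handle's underside; the bare middle of the handle, where it can be gripped while on the rest, is x = -45 to +25 mm.
- lens (a point): Middle of the thermometer's amber lens, on the underside of its head, at (75, 0, -20) mm in the thermometer's frame; it looks along the frame's -z.
- rest: Fixed grey rest of the thermometer. Origin on the bench. Base plate 8 mm high from x = -70 to +50 mm, 64 mm wide; two saddles, 20 mm long, at x = -55 and +35 mm, with floor 30 mm above the bench and cheeks 42 mm apart rising to 44 mm. The thermometer lies in it with its origin 30 mm straight above the rest's origin and its x axis along the rest's x, head beyond the +x end, lens down, upright.
- jar: Bystander: closed orange jar, 72 mm wide, 110 mm high, origin at its foot. Not to be moved.
- weight: Bystander: brass weight, 48 mm wide, 55 mm high, origin at its foot. Not to be moved.
- brush: Bystander: small hand brush lying on the bench. Not to be moved.
- cup: Bystander: blue cup, 72 mm wide, 75 mm high, origin at its foot. Not to be moved.
- bowl: Bystander: white bowl, 130 mm wide, 50 mm high, origin at its foot. Not to be moved.

How it is judged (in metres and radians):
On the way, in this order (a step that is already met when the one before it is completed fails the run):
1. the carrier is pulled fully out (value of joint carrier above 0.258 m), for 0.2 s.
2. the dried batch lies on the mat and every fresh cassette sits flat in a pocket (((horizontal distance between cassette_a and pocket0 below 0.007 m and z of cassette_a in the frame of pocket0 between -0.004 and 0.004 m and angle between the z axis of cassette_a and the z axis of pocket0, either way round below 0.06 rad and angle between the x axis of cassette_a and the x axis of pocket0, either way round below 0.12 rad) or (horizontal distance between cassette_a and pocket1 below 0.007 m and z of cassette_a in the frame of pocket1 between -0.004 and 0.004 m and angle between the z axis of cassette_a and the z axis of pocket1, either way round below 0.06 rad and angle between the x axis of cassette_a and the x axis of pocket1, either way round below 0.12 rad) or (horizontal distance between cassette_a and pocket2 below 0.007 m and z of cassette_a in the frame of pocket2 between -0.004 and 0.004 m and angle between the z axis of cassette_a and the z axis of pocket2, either way round below 0.06 rad and angle between the x axis of cassette_a and the x axis of pocket2, either way round below 0.12 rad)) and ((horizontal distance between cassette_b and pocket0 below 0.007 m and z of cassette_b in the frame of pocket0 between -0.004 and 0.004 m and angle between the z axis of cassette_b and the z axis of pocket0, either way round below 0.06 rad and angle between the x axis of cassette_b and the x axis of pocket0, either way round below 0.12 rad) or (horizontal distance between cassette_b and pocket1 below 0.007 m and z of cassette_b in the frame of pocket1 between -0.004 and 0.004 m and angle between the z axis of cassette_b and the z axis of pocket1, either way round below 0.06 rad and angle between the x axis of cassette_b and the x axis of pocket1, either way round below 0.12 rad) or (horizontal distance between cassette_b and pocket2 below 0.007 m and z of cassette_b in the frame of pocket2 between -0.004 and 0.004 m and angle between the z axis of cassette_b and the z axis of pocket2, either way round below 0.06 rad and angle between the x axis of cassette_b and the x axis of pocket2, either way round below 0.12 rad)) and ((horizontal distance between cassette_c and pocket0 below 0.007 m and z of cassette_c in the frame of pocket0 between -0.004 and 0.004 m and angle between the z axis of cassette_c and the z axis of pocket0, either way round below 0.06 rad and angle between the x axis of cassette_c and the x axis of pocket0, either way round below 0.12 rad) or (horizontal distance between cassette_c and pocket1 below 0.007 m and z of cassette_c in the frame of pocket1 between -0.004 and 0.004 m and angle between the z axis of cassette_c and the z axis of pocket1, either way round below 0.06 rad and angle between the x axis of cassette_c and the x axis of pocket1, either way round below 0.12 rad) or (horizontal distance between cassette_c and pocket2 below 0.007 m and z of cassette_c in the frame of pocket2 between -0.004 and 0.004 m and angle between the z axis of cassette_c and the z axis of pocket2, either way round below 0.06 rad and angle between the x axis of cassette_c and the x axis of pocket2, either way round below 0.12 rad)) and x of dried0 in the frame of mat between -0.035 and 0.035 m and y of dried0 in the frame of mat between -0.03 and 0.03 m and z of dried0 in the frame of mat between 0.002 and 0.01 m and angle between each of dried0, dried1, dried2's own z axis and vertical below 0.06 rad and x of dried1 in the frame of mat between -0.035 and 0.035 m and y of dried1 in the frame of mat between -0.03 and 0.03 m and z of dried1 in the frame of mat between 0.002 and 0.01 m and x of dried2 in the frame of mat between -0.035 and 0.035 m and y of dried2 in the frame of mat between -0.03 and 0.03 m and z of dried2 in the frame of mat between 0.002 and 0.01 m and linear speed of each of cassette_a, cassette_b, cassette_c, dried0, dried1, dried2 below 0.03 m/s), for 0.3 s.
3. the loaded carrier is fully in, cassettes still seated (value of joint carrier below 0.01 m and ((horizontal distance between cassette_a and pocket0 below 0.007 m and z of cassette_a in the frame of pocket0 between -0.004 and 0.004 m and angle between the z axis of cassette_a and the z axis of pocket0, either way round below 0.06 rad and angle between the x axis of cassette_a and the x axis of pocket0, either way round below 0.12 rad) or (horizontal distance between cassette_a and pocket1 below 0.007 m and z of cassette_a in the frame of pocket1 between -0.004 and 0.004 m and angle between the z axis of cassette_a and the z axis of pocket1, either way round below 0.06 rad and angle between the x axis of cassette_a and the x axis of pocket1, either way round below 0.12 rad) or (horizontal distance between cassette_a and pocket2 below 0.007 m and z of cassette_a in the frame of pocket2 between -0.004 and 0.004 m and angle between the z axis of cassette_a and the z axis of pocket2, either way round below 0.06 rad and angle between the x axis of cassette_a and the x axis of pocket2, either way round below 0.12 rad)) and ((horizontal distance between cassette_b and pocket0 below 0.007 m and z of cassette_b in the frame of pocket0 between -0.004 and 0.004 m and angle between the z axis of cassette_b and the z axis of pocket0, either way round below 0.06 rad and angle between the x axis of cassette_b and the x axis of pocket0, either way round below 0.12 rad) or (horizontal distance between cassette_b and pocket1 below 0.007 m and z of cassette_b in the frame of pocket1 between -0.004 and 0.004 m and angle between the z axis of cassette_b and the z axis of pocket1, either way round below 0.06 rad and angle between the x axis of cassette_b and the x axis of pocket1, either way round below 0.12 rad) or (horizontal distance between cassette_b and pocket2 below 0.007 m and z of cassette_b in the frame of pocket2 between -0.004 and 0.004 m and angle between the z axis of cassette_b and the z axis of pocket2, either way round below 0.06 rad and angle between the x axis of cassette_b and the x axis of pocket2, either way round below 0.12 rad)) and ((horizontal distance between cassette_c and pocket0 below 0.007 m and z of cassette_c in the frame of pocket0 between -0.004 and 0.004 m and angle between the z axis of cassette_c and the z axis of pocket0, either way round below 0.06 rad and angle between the x axis of cassette_c and the x axis of pocket0, either way round below 0.12 rad) or (horizontal distance between cassette_c and pocket1 below 0.007 m and z of cassette_c in the frame of pocket1 between -0.004 and 0.004 m and angle between the z axis of cassette_c and the z axis of pocket1, either way round below 0.06 rad and angle between the x axis of cassette_c and the x axis of pocket1, either way round below 0.12 rad) or (horizontal distance between cassette_c and pocket2 below 0.007 m and z of cassette_c in the frame of pocket2 between -0.004 and 0.004 m and angle between the z axis of cassette_c and the z axis of pocket2, either way round below 0.06 rad and angle between the x axis of cassette_c and the x axis of pocket2, either way round below 0.12 rad)) and x of dried0 in the frame of mat between -0.035 and 0.035 m and y of dried0 in the frame of mat between -0.03 and 0.03 m and z of dried0 in the frame of mat between 0.002 and 0.01 m and angle between each of dried0, dried1, dried2's own z axis and vertical below 0.06 rad and x of dried1 in the frame of mat between -0.035 and 0.035 m and y of dried1 in the frame of mat between -0.03 and 0.03 m and z of dried1 in the frame of mat between 0.002 and 0.01 m and x of dried2 in the frame of mat between -0.035 and 0.035 m and y of dried2 in the frame of mat between -0.03 and 0.03 m and z of dried2 in the frame of mat between 0.002 and 0.01 m), for 0.3 s.
4. the thermometer is aimed square at the middle of the window from 3 to 9 cm and held still (z of lens in the frame of port between 0.03 and 0.09 m and x of lens in the frame of port between -0.015 and 0.015 m and y of lens in the frame of port between -0.015 and 0.015 m and angle between the z axis of thermometer and the z axis of port, either way round below 0.16 rad and linear speed of thermometer below 0.025 m/s and angular speed of thermometer below 0.15 rad/s), for 1.5 s.
At the end, for the whole second after the job is handed in: Fresh cassettes lie flat (3 degrees) and still on the floor of a pocket each (7 mm off centre, 4 mm in height), the dried one flat on the mat (35 x 30 mm off centre); the carrier is home within 10 mm; the thermometer lies in its rest the way it lay, within 12 mm along, 9 across, 5 in height (all of step 3 and linear speed of each of cassette_a, cassette_b, cassette_c, dried0, dried1, dried2, thermometer below 0.03 m/s and x of thermometer in the frame of rest between -0.012 and 0.012 m and y of thermometer in the frame of rest between -0.009 and 0.009 m and z of thermometer in the frame of rest between 0.025 and 0.035 m and angle between thermometer's own z axis and vertical below 0.1 rad and x of lens in the frame of rest above 0.05 m); the robot touches nothing.
It fails at once if a bystander is moved more than 4 cm (distance of any of jar, weight, brush, cup, bowl from where it was at the start of the episode above 0.04 m).
It fails at once if the thermometer presses on the window (contact force between thermometer and port above 2 N).
Of dried0, dried1, dried2 only 1 to 1 are there at a start; the rules pass over those that are not, and their reading is None.
Of cassette_a, cassette_b, cassette_c only 2 to 3 are there at a start; the rules pass over those that are not, and their reading is None.
At some moment in a run one of cassette_a, cassette_b, cassette_c may be knocked a few centimetres aside while the robot is not near it.
It also fails if it takes over 200 s, if anything falls off the work surface, if the arm or the gripper's body presses on something with over 40 N, if the wrist force passes 120 N, or if a joint passes its speed limit or range.

## Robot

A 6-joint arm with a two-finger parallel gripper is mounted at the origin on the work surface. World frame = base frame: x ahead of the robot, y to its left, z up, the work surface at z = 0. Lengths are in mm, angles in degrees, forces in N, time in s.
With the tool pointing down it reaches from about 300 to 850 mm from the base axis. Payload 4.2 kg.
Tool frame: the origin (TCP) lies on the centre line of the jaws, within the pads' length; the fingertips stand 11 mm ahead of it and the grasp point (between the pads) lies 8 mm behind it; z points along the fingers, y is the direction in which the jaws open and shut (so a half turn about z gives the same grasp; the last joint's range is limited). The gripper opens to 91 mm and grips with 3 to 60 N. Pads are 32 mm wide; open, the fingers measure 118 mm over their backs; the gripper's body (76 mm by 178 mm) begins 60 mm behind the grasp point.
Start: joints at [73.969, 18.312, 89.639, -0, 72.044, -1.146], TCP at [147.711, 555.719, 224.976] pointing down, gripper open.
Joint ranges: [-177.97, 177.97], [-48.28, 115.42], [12.27, 149.76], [-77.06, 257.06], [2.81, 150.46], [-146.56, 146.56]. Speed limits (degrees/s): [147.25, 147.25, 180, 180, 180, 180].

## Interface

Orientations are given as [roll, pitch, yaw] about the fixed x, y, z axes, in that order (R = Rz(yaw) Ry(pitch) Rx(roll)).
In Python, from workcell import env, grab_frame gives the robot as it stands. The module is installed in compiled form; this text tells all that it offers.
- The arm moves only by the tool arm_command, never from a script. Its argument "series" is one flat list of numbers, 6 for each row, row after row: the shift along the world's x, y, z each as a share of 400 mm, from -1 to 1, then the turn, a rotation vector about the world's x, y, z each as a share of 45 degrees, from -1 to 1. A call has 1 to 20 rows; each row shifts and turns the commanded pose from where the row before left it; what a row does not reach is not made up. A row lasts 1/12 s, in which the tool goes at most 41.7 mm and 7.16 degrees, less where a joint would pass 70% of its speed; a pose out of reach is approached as far as the arm can. A call with a number of a shift or a turn outside -1 to 1 is refused whole. A call with a gripper value outside its range is refused whole. "hand" is the opening, from 0 (shut) to 1 (fully open), set as the call begins (left out, the last holds). The fingers move at their own pace and stop on an object; "newtons" is the grip in N (left out, the last holds). Time passes only in rows, so rows that do not move let the fingers close. It gives the time, the measured TCP pose, the force and the opening at its end, in the units of the state.
- env.state(): the state, without advancing time (a new reading comes with each control period).
- grab_frame(name): name is "scene" or "top"; returns a dict with "frame" (400x640x3 uint8, red, green, blue), "intrinsics" (3x3 intrinsics, pixels), "k1" (the pictures are not rectified: a ray, as slopes to the right and down, at radius r is drawn at 1 + k1 r^2 times it, then the intrinsics apply), "R" (3x3) and "t" (3): a world point X has camera coordinates R X + t. Camera axes: x right, y down, z forward; pixel columns grow to the right and rows downward; lengths in mm; the calibration is good to about 2 mm. A picture is of the moment at which its call begins. There is no depth.
- env.job_done(): hands the job in, once; it reports no verdict.
The state is a dict: "time_s": time; "qpos": joint angles; "qvel": joint speeds; "effort": joint torques, N m; "ee_pos": TCP position; "ee_rot": TCP orientation; "force": force on the tool from outside, world axes, zero at the start; "torque": the same for the moment, N m; "gripper_width": finger opening in mm.
Only numpy, scipy, OpenCV 4.12 (cv2) and the standard library are available. Lean on these libraries where they do the work, as an engineer would, in place of code of your own. Each camera call takes 0.05 s, during which the arm holds its last target.

## Working session

There is one attempt and no reset: what is moved stays moved. The work goes in short steps, Python scripts to look and compute and a tool call to move; the robot and the scene stay as the last step left them, time stands still between calls to the robot, and variables do not carry over. Pictures are saved under pics/ and viewed, and the job is handed in when it is done.

Besides the shell and the picture viewer there is one more tool, called after ">>>" as name(argument=value, ...), one argument or row to a line, values as JSON. arm_command: Moves the arm, as the interface text tells. Shift numbers are shares of 400 mm and turn numbers shares of 45 degrees, none past 1 either way. Its arguments: {"type":"object","properties":{"series":{"type":"array"},"hand":{"type":"number"},"newtons":{"type":"number"}},"required":["series"]}

```bash
mkdir -p pics; ls; cat > h.py <<'E'
import numpy as np, cv2
from workcell import env, grab_frame
def save(g,name): cv2.imwrite('pics/'+name,cv2.cvtColor(g['frame'],cv2.COLOR_RGB2BGR))
def dist(g): return np.array([g['k1'],0,0,0,0],float)
def rays(g,px):
    K=np.array(g['intrinsics'],float); px=np.array(px,float).reshape(-1,1,2)
    u=cv2.undistortPointsIter(px,K,dist(g),None,None,(3,100,1e-10)).reshape(-1,2)
    R=np.array(g['R'],float);t=np.array(g['t'],float)
    d=np.c_[u,np.ones(len(u))]@R
    return -R.T@t,d
def onplane(g,px,z):
    c,d=rays(g,px); s=(z-c[2])/d[:,2]
    return c+d*s[:,None]
def proj(g,X):
    K=np.array(g['intrinsics'],float);R=np.array(g['R'],float)
    p,_=cv2.projectPoints(np.array(X,float).reshape(-1,1,3),cv2.Rodrigues(R)[0],np.array(g['t'],float),K,dist(g))
    return p.reshape(-1,2)
def tri(g1,p1,g2,p2):
    c1,d1=rays(g1,[p1]);c2,d2=rays(g2,[p2]);d1=d1[0];d2=d2[0]
    s=np.linalg.lstsq(np.c_[d1,-d2],c2-c1,rcond=None)[0]
    return (c1+s[0]*d1+c2+s[1]*d2)/2, np.linalg.norm(c1+s[0]*d1-c2-s[1]*d2)
E
python3 - <<'E'
from h import *
for n in('scene','top'):
    g=grab_frame(n); save(g,n+'0.png'); print(n,g['intrinsics'],g['k1'],g['R'],g['t'], -np.array(g['R']).T@g['t'])
s=env.state(); print({k:s[k] for k in ('time_s','ee_pos','ee_rot','force','gripper_width')})
E
```

```text
pics
scene [[486.93849935   0.         319.96347571]
 [  0.         486.93849935 200.82580184]
 [  0.           0.           1.        ]] -0.005359104524765658 [[ 0.02895474  0.99954532 -0.00841259]
 [ 0.82579407 -0.02866202 -0.56324296]
 [-0.56322799  0.00936148 -0.82624851]] [ -51.36462238 -428.41842082 1729.4260606 ] [1329.333807     22.87193657 1187.19992878]
top [[485.17037553   0.         327.74215761]
 [  0.         485.17037553 200.0797277 ]
 [  0.           0.           1.        ]] -0.12311371560329058 [[ 0.01506305 -0.99956841 -0.02522089]
 [-0.99184501 -0.01174455 -0.12690763]
 [ 0.12655665  0.02692683 -0.99159385]] [  43.83427592  600.50881974 1352.61372104] [ 423.76913048   14.4464655  1418.55813711]
{'time_s': 0.1, 'ee_pos': array([147.59521003, 555.30031661, 224.20700163]), 'ee_rot': array([-1.79910094e+02, -2.43882340e-03,  1.65111883e+02]), 'force': array([ 0.15269048, -0.26191402, -1.36567368]), 'gripper_width': 91.26068744066723}
```

View pics/scene0.png

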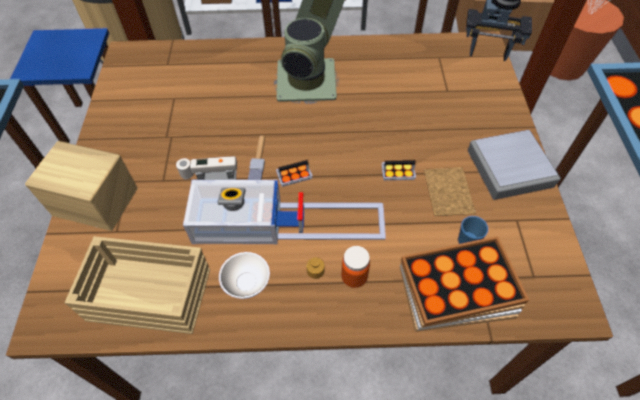

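View pics/top0.png

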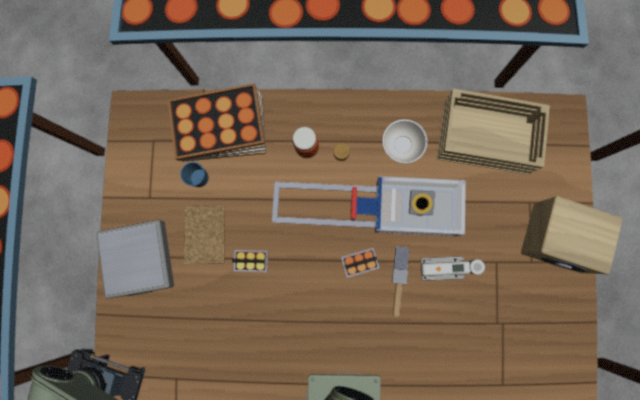

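```bash
python3 - <<'E'
from h import *
g=grab_frame('top')
f=g['frame'][:,:,::-1]
c=f[165:325,230:500]; cv2.imwrite('pics/topc.png',cv2.resize(c,None,fx=2.9,fy=2.9,interpolation=cv2.INTER_CUBIC))
c=f[180:280,170:280]; cv2.imwrite('pics/topm.png',cv2.resize(c,None,fx=5,fy=5,interpolation=cv2.INTER_CUBIC))
g=grab_frame('scene')
f=g['frame'][:,:,::-1]
c=f[130:250,165:435]; cv2.imwrite('pics/scc.png',cv2.resize(c,None,fx=2.9,fy=2.9,interpolation=cv2.INTER_CUBIC))
E
```

```text
(no output)
```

View pics/topc.png

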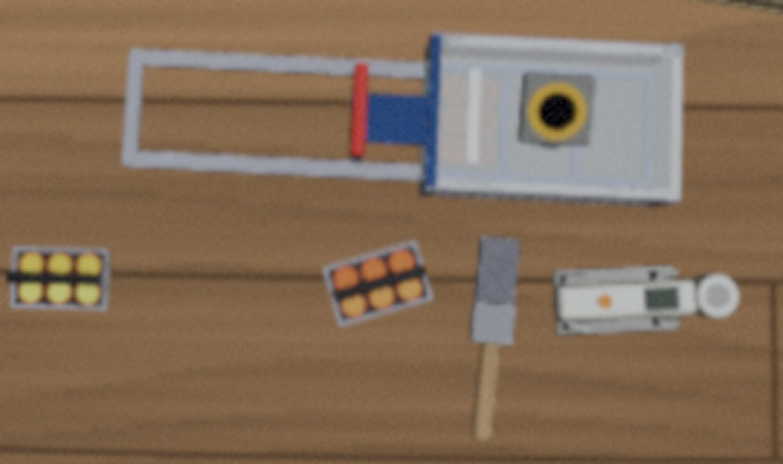

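View pics/topm.png

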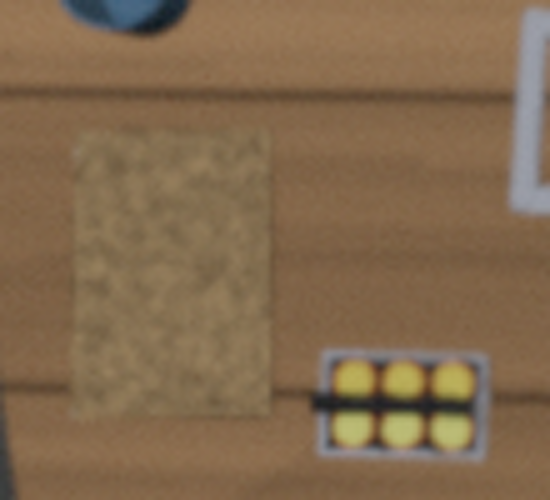

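View pics/scc.png

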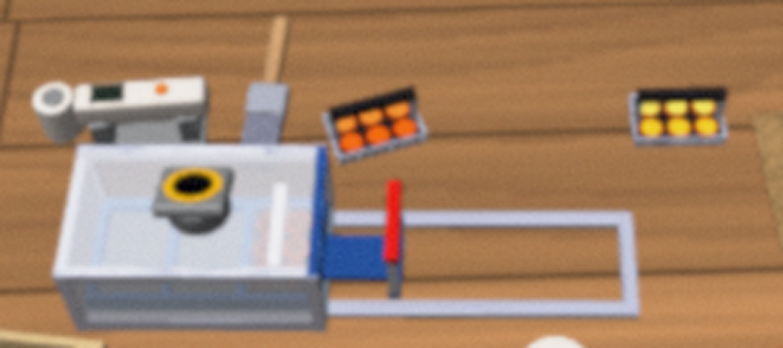

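```bash
cat > m.py <<'E'
from h import *
def comp(mask,box,off=True):
    m=np.zeros_like(mask); x0,y0,x1,y1=box; m[y0:y1,x0:x1]=mask[y0:y1,x0:x1]; 
    n,l,st,ce=cv2.connectedComponentsWithStats(m.astype(np.uint8))
    if n<2: return None
    i=1+np.argmax(st[1:,4]); ys,xs=np.nonzero(l==i); return np.c_[xs,ys].astype(float)
def axis(P):  # pts nx3 -> centre(mean), angle deg, lengths
    q=P[:,:2]; r=cv2.minAreaRect(q.astype(np.float32)); c=q.mean(0)
    w,v=np.linalg.eigh(np.cov((q-c).T)); a=np.degrees(np.arctan2(v[1,1],v[0,1]))
    return c,a,r
def hsv(g): return cv2.cvtColor(g['frame'],cv2.COLOR_RGB2HSV).astype(int)
E
python3 - <<'E'
from m import *
T=grab_frame('top');S=grab_frame('scene')
for nm,g,bx in(('top',T,(330,170,370,235)),('scene',S,(285,180,320,240))):
    h=hsv(g); m=((h[...,0]<8)|(h[...,0]>172))&(h[...,1]>180)&(h[...,2]>100)
    p=comp(m,bx); P=onplane(g,p,86 if nm=='top' else 79); print(nm,'red',len(p),p.mean(0),axis(P))
    # centroid
hT=hsv(T);hS=hsv(S)
for nm,bt,bs in(('a',(335,240,385,285),(270,155,320,190)),('b',(228,240,275,278),(378,155,422,185))):
    for g,h,bx,z in((T,hT,bt,56),(S,hS,bs,50)):
        m=h[...,2]<65
        p=comp(m,bx); P=onplane(g,p,z); print(nm,len(p),p.mean(0),*axis(P))
    # coloured slices
    m=(hT[...,1]>185)&(hT[...,2]>150)&(hT[...,0]<35)
    x0,y0,x1,y1=bt; mm=m[y0:y1,x0:x1]; ys,xs=np.nonzero(mm); P=onplane(T,np.c_[xs+x0,ys+y0],14); print(' slices',len(xs),axis(P))
E
```

```text
Traceback (most recent call last):
  File "h.py", line 12, in onplane
    c,d=rays(g,px); s=(z-c[2])/d[:,2]
        ~~~~^^^^^^
  File "h.py", line 6, in rays
    K=np.array(g['intrinsics'],float); px=np.array(px,float).reshape(-1,1,2)
                                          ~~~~~~~~~~~~~~~~~~~~~~~~~~^^^^^^^^
ValueError: cannot reshape array of size 1 into shape (1,2)
```

```bash
python3 - <<'E'
from m import *
T=grab_frame('top');S=grab_frame('scene');hT=hsv(T);hS=hsv(S)
print(hT[203,350:358],hS[210,296:304]); print(hT[261,236:270:3],hT[261,350:370:2]); print(hS[163,385:418:4], hS[168,280:308:3])
E
```

```text
[[ 11 113 115]
 [  3 142 124]
 [  1 169 164]
 [  1 173 178]
 [  2 170 180]
 [179 155 170]
 [166 126 125]
 [121 107 110]] [[  5  83 142]
 [  2 143 173]
 [  1 204 216]
 [  1 236 231]
 [  1 229 233]
 [  0 223 222]
 [177 197 173]
 [173  96 119]]
[[ 30  26  39]
 [ 30  26  49]
 [ 27  49  47]
 [128  26  40]
 [ 20  18  42]
 [ 10  19  41]
 [158  27  38]
 [150   7  35]
 [ 15  13  39]
 [150   6  42]
 [120   9 120]
 [ 14 113 117]] [[ 13 162 181]
 [ 11 166 167]
 [  9 133  90]
 [ 10 163 117]
 [ 11 148 114]
 [  9 115  91]
 [  5  48  58]
 [165  11  45]
 [160  15  51]
 [ 13  81  66]]
[[120  17  59]
 [  4  76  27]
 [140  28  27]
 [ 21  82  31]
 [ 30  81  22]
 [ 15  27  38]
 [ 28  91  42]
 [  0   9  29]
 [ 14 137 167]] [[170  35  44]
 [  0   0  30]
 [ 13  82  28]
 [ 14 188  84]
 [ 13 193 148]
 [ 13 208 189]
 [ 12 209 177]
 [ 15 198 238]
 [ 14 206 227]
 [  4  34 105]]
```

```bash
cat > meas.py <<'E'
from m import *
def red(T,S,bt,bs):
    for nm,g,bx,z,t in(('top',T,bt,86,130),('scene',S,bs,79,150)):
        h=hsv(g); m=((h[...,0]<7)|(h[...,0]>168))&(h[...,1]>t)&(h[...,2]>110)
        p=comp(m,bx); P=onplane(g,p,z); c,a,r=axis(P); print(nm,'red',len(p),p.mean(0).round(1),c.round(1),round(a,1),np.round(r[1],1))
def cas(T,S,bt,bs,base=0,thr=70):
    for g,bx,z in((T,bt,56),(S,bs,52)):
        h=hsv(g); m=h[...,2]<thr
        p=comp(m,bx); P=onplane(g,p,z+base); c,a,r=axis(P); print(len(p),p.mean(0).round(1),c.round(1),round(a,1),np.round(r[0],1),np.round(r[1],1),)
    h=hsv(T); m=(h[...,1]>140)&(h[...,2]>135)&(h[...,0]<35)
    x0,y0,x1,y1=bt; ys,xs=np.nonzero(m[y0:y1,x0:x1]); P=onplane(T,np.c_[xs+x0,ys+y0],14+base); c,a,r=axis(P);print(' slices',len(xs),c.round(1),round(a,1),np.round(r[0],1),np.round(r[1],1))
E
python3 - <<'E'
from meas import *
T=grab_frame('top');S=grab_frame('scene')
red(T,S,(330,170,370,235),(285,180,320,240))
cas(T,S,(335,240,385,285),(270,155,320,190));cas(T,S,(228,240,275,278),(378,155,422,185))
E
```

```text
top red 150 [353.4 203.4] [585.6 -20.4] 177.4 [83.6 13.8]
scene red 138 [300.1 205.5] [587.3 -19.3] 178.7 [14.7 92.1]
71 [360.5 262.2] [424.2 -42.4] 107.4 [424.9 -42.1] [ 9.6 84.7]
92 [293.2 165.3] [425.2 -39.9] 106.1 [425.4 -41. ] [13.6 87.2]
 slices 153 [434.5 -40.3] 105.1 [424.3 -42.5] [44.2 80.3]
77 [247.  260.5] [423.6 276.1] 90.0 [423.6 274.9] [ 8.4 88.3]
97 [399.5 162.2] [424.5 276.4] 88.6 [425.7 276.5] [87.2 11.4]
 slices 27 [437.1 280.5] 89.6 [437.  284.5] [59.  13.7]
```

```bash
python3 - <<'E'
from meas import *
T=grab_frame('top');S=grab_frame('scene')
f=lambda L,z,ox=230,oy=165,g=T: onplane(g,[(x/2.9+ox,y/2.9+oy) for x,y in L],z)
print('rail end',f([(131,48),(122,166),(426,63),(425,178)],10).round(1))
print('roof', f([(682,44),(676,200),(441,35),(432,190)],100).round(1))
print('rails scene',f([(333,212),(634,212),(637,316),(331,316)],10,165,130,S).round(1))
# window
for nm,g,bx in(('top',T,(405,190,440,220)),('scene',S,(205,175,260,215))):
    h=hsv(g); y=(h[...,0]>15)&(h[...,0]<30)&(h[...,1]>150)&(h[...,2]>110)
    p=comp(y,bx); 
    hull=cv2.convexHull(p.astype(np.float32)); M=cv2.moments(hull); print(nm,'ring',M['m10']/M['m00'],M['m01']/M['m00'],len(p), p.min(0),p.max(0))
    k=comp(h[...,2]<60,bx); print('disc',k.mean(0),len(k))
    if nm=='top': tp=k.mean(0)
    else: sp=k.mean(0)
print(tri(T,tp,S,sp), onplane(T,[tp],138),onplane(S,[sp],138))
# mat
c=[(75,130),(270,130),(270,413),(72,413)]
Pm=onplane(T,[(x/5+170,y/5+180) for x,y in c],6);print('mat',Pm.round(1),Pm.mean(0))
h=hsv(T)
print(h[235,190:220:5],h[245,230])
hs=hsv(S); print(hs[190,435:465:5],hs[200,420])
E
```

```text
rail end [[656.9 208.9  10. ]
 [536.3 214.6  10. ]
 [644.8 -91.   10. ]
 [528.2 -90.3  10. ]]
roof [[ 652.  -328.8  100. ]
 [ 503.3 -320.2  100. ]
 [ 657.7  -98.5  100. ]
 [ 510.3  -90.2  100. ]]
rails scene [[530.9 -81.1  10. ]
 [541.3 221.3  10. ]
 [661.1 211.9  10. ]
 [651.2 -80.9  10. ]]
top ring 421.6318181818182 202.94848484848484 114 [413. 195.] [430. 211.]
disc [421.78125    203.02083333] 96
scene ring 230.93856655290102 193.46188850967008 104 [222. 189.] [240. 198.]
disc [231.02272727 193.13636364] 44
(array([ 582.09317972, -199.98421754,  139.05159806]), np.float64(1.6855706789583256)) [[ 582.28443444 -201.01464884  138.        ]] [[ 581.40364316 -199.3471435   138.        ]]
mat [[581.2 478.9   6. ]
 [582.7 360.2   6. ]
 [416.  353.7   6. ]
 [413.2 472.7   6. ]] [498.2858256  416.38920881   6.        ]
[[ 17 100 133]
 [ 18 105 134]
 [ 18 100 140]
 [ 18  93 142]
 [ 17 100 125]
 [ 18  99 132]] [ 15 111 126]
[[ 17 125 167]
 [ 17 128 152]
 [ 16 126 170]
 [ 17 121 186]
 [ 16 120 168]
 [ 16 127 167]] [ 14 135 162]
```

>>> arm_command(
  series=[0.055, -0.0719, 0, 0, 0, 0.0143, 0.055, -0.0719, 0, 0, 0, 0.0143, 0.055, -0.0719, 0, 0, 0, 0.0143, 0.055, -0.0719, 0, 0, 0, 0.0143, 0.055, -0.0719, 0, 0, 0, 0.0143, 0.055, -0.0719, 0, 0, 0, 0.0143, 0.055, -0.0719, 0, 0, 0, 0.0143, 0.055, -0.0719, 0, 0, 0, 0.0143, 0.055, -0.0719, 0, 0, 0, 0.0143, 0.055, -0.0719, 0, 0, 0, 0.0143, 0.055, -0.0719, 0, 0, 0, 0.0143, 0.055, -0.0719, 0, 0, 0, 0.0143, 0.055, -0.0719, 0, 0, 0, 0.0143, 0.055, -0.0719, 0, 0, 0, 0.0143, 0.055, -0.0719, 0, 0, 0, 0.0143, 0.055, -0.0719, 0, 0, 0, 0.0143, 0.055, -0.0719, 0, 0, 0, 0.0143, 0.055, -0.0719, 0, 0, 0, 0.0143, 0.055, -0.0719, 0, 0, 0, 0.0143, 0.055, -0.0719, 0, 0, 0, 0.0143],
  hand=0.6,
)

```text
time_s: 2.27
ee_pos: [588.6, -21.2, 225.1]
ee_rot: [180.0, 0.0, 178.0]
force: [0.1, 0.3, -0.2]
gripper_width: 54.5
```

>>> arm_command(
  series=[0, 0, -0.05, 0, 0, 0, 0, 0, -0.05, 0, 0, 0, 0, 0, -0.05, 0, 0, 0, 0, 0, -0.05, 0, 0, 0, 0, 0, -0.05, 0, 0, 0, 0, 0, -0.05, 0, 0, 0, 0, 0, -0.05, 0, 0, 0, 0, 0, -0.035, 0, 0, 0, 0, 0, 0, 0, 0, 0],
)

```text
time_s: 3.02
ee_pos: [585.5, -19.4, 67.9]
ee_rot: [180.0, -0.4, 178.0]
force: [-0.9, 0.6, 0.1]
gripper_width: 54.7
```

>>> arm_command(
  series=[0, 0, 0, 0, 0, 0, 0, 0, 0, 0, 0, 0, 0, 0, 0, 0, 0, 0, 0, 0, 0, 0, 0, 0, 0, 0, 0, 0, 0, 0, 0, 0, 0, 0, 0, 0, 0, 0, 0, 0, 0, 0, 0, 0, 0, 0, 0, 0],
  hand=0,
  newtons=30,
)

```text
time_s: 3.68
ee_pos: [587.9, -19.7, 71.5]
ee_rot: [-180.0, 0.0, 178.0]
force: [-0.6, -0.5, 3.0]
gripper_width: 13.8
```

>>> arm_command(
  series=[0.0013, 0.0375, 0, 0, 0, 0, 0.0013, 0.0375, 0, 0, 0, 0, 0.0013, 0.0375, 0, 0, 0, 0, 0.0013, 0.0375, 0, 0, 0, 0, 0.0013, 0.0375, 0, 0, 0, 0, 0.0013, 0.0375, 0, 0, 0, 0, 0.0013, 0.0375, 0, 0, 0, 0, 0.0013, 0.0375, 0, 0, 0, 0, 0.0013, 0.0375, 0, 0, 0, 0, 0.0013, 0.0375, 0, 0, 0, 0, 0.0013, 0.0375, 0, 0, 0, 0, 0.0013, 0.0375, 0, 0, 0, 0, 0.0013, 0.0375, 0, 0, 0, 0, 0.0013, 0.0375, 0, 0, 0, 0, 0.0013, 0.0375, 0, 0, 0, 0, 0.0013, 0.0375, 0, 0, 0, 0, 0.0013, 0.0375, 0, 0, 0, 0, 0.0013, 0.0375, 0, 0, 0, 0],
)

```text
time_s: 5.18
ee_pos: [597.6, 250.3, 71.3]
ee_rot: [-179.8, 0.1, 178.1]
force: [7.3, -59.7, 12.3]
gripper_width: 14.2
```

>>> arm_command(
  series=[0, 0.005, 0, 0, 0, 0, 0, 0.005, 0, 0, 0, 0, 0, 0, 0, 0, 0, 0, 0, 0, 0, 0, 0, 0],
)

```text
time_s: 5.52
ee_pos: [597.7, 249.8, 71.3]
ee_rot: [-179.4, 0.0, 178.1]
force: [3.6, -18.5, 7.9]
gripper_width: 14.0
```

>>> arm_command(
  series=[0, -0.01, 0, 0, 0, 0, 0, 0, 0, 0, 0, 0, 0, 0, 0, 0, 0, 0],
  hand=0.6,
)

```text
time_s: 5.77
ee_pos: [596.2, 251.8, 70.2]
ee_rot: [179.9, -0.1, 178.0]
force: [-0.0, 0.4, -0.1]
gripper_width: 31.0
```

>>> arm_command(
  series=[0, 0, 0.03, 0, 0, 0, 0, 0, 0.05, 0, 0, 0, 0, 0, 0.05, 0, 0, 0, 0, 0, 0.05, 0, 0, 0, 0, 0, 0.05, 0, 0, 0, 0, 0, 0.05, 0, 0, 0, -0.075, 0, 0.03, 0, 0, 0, -0.075, 0, 0, 0, 0, 0, -0.075, 0, 0, 0, 0, 0, -0.075, 0, 0, 0, 0, 0, -0.075, 0, 0, 0, 0, 0, -0.075, 0, 0, 0, 0, 0, -0.075, 0, 0, 0, 0, 0],
)

```text
time_s: 6.85
ee_pos: [385.2, 251.3, 195.6]
ee_rot: [179.9, -0.0, 178.0]
force: [-0.6, 0.8, -0.4]
gripper_width: 54.8
```

```bash
python3 - <<'E'
from meas import *
T=grab_frame('top');S=grab_frame('scene');save(T,'top1.png');save(S,'scene1.png')
f=T['frame'][:,:,::-1]
c=f[165:290,170:430]; cv2.imwrite('pics/topc1.png',cv2.resize(c,None,fx=3,fy=3,interpolation=cv2.INTER_CUBIC))
f=S['frame'][:,:,::-1]
c=f[130:260,230:480]; cv2.imwrite('pics/scc1.png',cv2.resize(c,None,fx=3,fy=3,interpolation=cv2.INTER_CUBIC))
print(env.state()['ee_pos'])
E
```

```text
[382.5217388  250.60080266 195.61603768]
```

View pics/topc1.png

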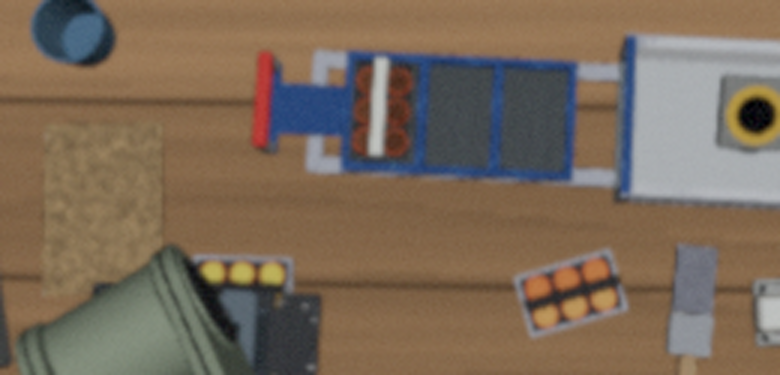

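View pics/scc1.png

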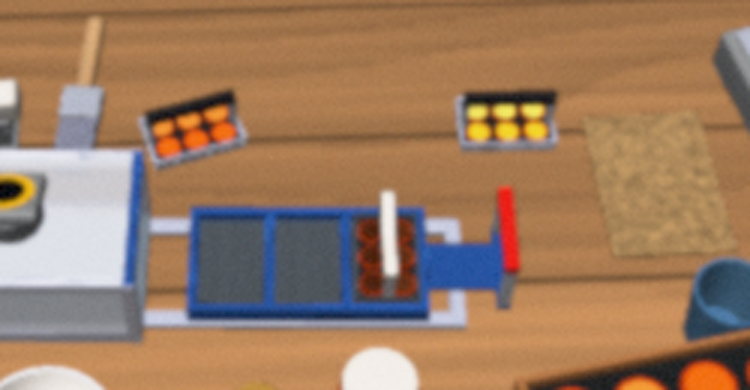

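```bash
python3 - <<'E'
from meas import *
T=grab_frame('top');S=grab_frame('scene')
h=hsv(T);hs=hsv(S)
for nm,g,bx,z in(('top',T,(280,178,366,230),32),('scene',S,(288,195,374,240),32)):
    hh=hsv(g); m=(hh[...,0]>100)&(hh[...,0]<125)&(hh[...,1]>130)
    p=comp(m,bx); P=onplane(g,p,z); c,a,r=axis(P);print(nm,len(p),c.round(1),a,[np.round(k,1) for k in r],cv2.boxPoints(r).round(1).tolist())
for g,bx,z in((T,(280,180,312,225),76),(S,(350,190,366,228),70)):
    hh=hsv(g); m=(hh[...,1]<50)&(hh[...,2]>150); p=comp(m,bx); P=onplane(g,p,z); c,a,r=axis(P); print('white',len(p),p.mean(0),c.round(1),a,[np.round(k,1) for k in r])
red(T,S,(245,170,275,225),(385,180,415,240))
D=lambda x,y:(np.array([585,-85])+x*np.array([np.cos(-.035),np.sin(-.035)])+y*np.array([-np.sin(-.035),np.cos(-.035)])).round(1)
print(D(0,335))
E
```

```text
top 637 [589.3  74.4] 91.84400977878576 [array([591. ,  74.9]), array([233.1, 111.3]), np.float64(87.9)] [[531.0999755859375, -39.599998474121094], [642.2999877929688, -43.70000076293945], [650.9000244140625, 189.3000030517578], [539.7000122070312, 193.39999389648438]]
scene 943 [608.1  66.3] 83.75824213764933 [array([598.4,  71.6]), array([225. , 116.3]), np.float64(88.0)] [[536.4000244140625, -38.79999923706055], [652.5999755859375, -42.900001525878906], [660.4000244140625, 181.89999389648438], [544.2000122070312, 186.0]]
white 131 [295.63358779 199.85496183] [594.8 140.7] 177.22952228908923 [array([594.6, 140.8]), array([11.4, 90.5]), np.float64(87.8)]
white 142 [359.26056338 207.52816901] [593.5 142.9] 177.3776554119809 [array([593. , 143.7]), array([13.9, 89.3]), np.float64(85.9)]
top red 162 [257.  197.8] [597.9 248. ] 177.3 [15.5 87.8]
scene red 149 [399.1 206. ] [598.1 251. ] 177.5 [14.6 91.9]
[596.7 249.8]
```

>>> arm_command(
  series=[0.0529, -0.0272, 0, 0, 0, 0, 0.0529, -0.0272, 0, 0, 0, 0, 0.0529, -0.0272, 0, 0, 0, 0, 0.0529, -0.0272, 0, 0, 0, 0, 0.0529, -0.0272, 0, 0, 0, 0, 0.0529, -0.0272, 0, 0, 0, 0, 0.0529, -0.0272, 0, 0, 0, 0, 0.0529, -0.0272, 0, 0, 0, 0, 0.0529, -0.0272, 0, 0, 0, 0, 0.0529, -0.0272, 0, 0, 0, 0, 0, 0, -0.0477, 0, 0, 0, 0, 0, -0.0477, 0, 0, 0, 0, 0, -0.0477, 0, 0, 0, 0, 0, -0.0477, 0, 0, 0, 0, 0, -0.0477, 0, 0, 0, 0, 0, -0.0477, 0, 0, 0, 0, 0, -0.0477, 0, 0, 0, 0, 0, 0, 0, 0, 0, 0, 0, 0, 0, 0, 0],
  hand=0.5,
)

```text
time_s: 8.63
ee_pos: [599.2, 141.6, 60.5]
ee_rot: [-180.0, -0.1, 178.0]
force: [0.2, -0.7, 0.9]
gripper_width: 45.5
```

>>> arm_command(
  series=[0, 0, 0, 0, 0, 0, 0, 0, 0, 0, 0, 0, 0, 0, 0, 0, 0, 0, 0, 0, 0, 0, 0, 0, 0, 0, 0, 0, 0, 0, 0, 0, 0, 0, 0, 0, 0, 0, 0, 0, 0, 0],
  hand=0,
  newtons=25,
)

```text
time_s: 9.22
ee_pos: [598.9, 141.6, 62.0]
ee_rot: [180.0, 0.0, 178.0]
force: [0.3, -1.0, 1.8]
gripper_width: 12.3
```

>>> arm_command(
  series=[0, 0, 0.0125, 0, 0, 0, 0, 0, 0.0125, 0, 0, 0, 0, 0, 0.0375, 0, 0, 0, 0, 0, 0.0375, 0, 0, 0, 0, 0, 0.0375, 0, 0, 0, 0, 0, 0.0375, 0, 0, 0, 0, 0, 0.0375, 0, 0, 0, 0, 0, 0.0375, 0, 0, 0],
)

```text
time_s: 9.88
ee_pos: [598.4, 141.8, 162.3]
ee_rot: [180.0, -0.0, 178.0]
force: [-0.2, 0.3, -1.7]
gripper_width: 11.8
```

>>> arm_command(
  series=[-0.0172, 0.049, 0, 0, 0, 0, -0.0172, 0.049, 0, 0, 0, 0, -0.0172, 0.049, 0, 0, 0, 0, -0.0172, 0.049, 0, 0, 0, 0, -0.0172, 0.049, 0, 0, 0, 0, -0.0172, 0.049, 0, 0, 0, 0, -0.0172, 0.049, 0, 0, 0, 0, -0.0172, 0.049, 0, 0, 0, 0, -0.0172, 0.049, 0, 0, 0, 0, -0.0172, 0.049, 0, 0, 0, 0, -0.0172, 0.049, 0, 0, 0, 0, -0.0172, 0.049, 0, 0, 0, 0, -0.0172, 0.049, 0, 0, 0, 0, -0.0172, 0.049, 0, 0, 0, 0],
)

```text
time_s: 11.05
ee_pos: [501.7, 417.0, 161.6]
ee_rot: [-180.0, -0.0, 178.0]
force: [0.8, 0.3, -2.5]
gripper_width: 12.2
```

>>> arm_command(
  series=[0, 0, -0.0275, 0, 0, 0, 0, 0, -0.0275, 0, 0, 0, 0, 0, -0.0275, 0, 0, 0, 0, 0, -0.0275, 0, 0, 0, 0, 0, -0.0275, 0, 0, 0, 0, 0, -0.0275, 0, 0, 0, 0, 0, -0.0275, 0, 0, 0, 0, 0, -0.0275, 0, 0, 0, 0, 0, -0.0275, 0, 0, 0, 0, 0, -0.0275, 0, 0, 0, 0, 0, -0.003, 0, 0, 0, 0, 0, -0.003, 0, 0, 0, 0, 0, -0.003, 0, 0, 0, 0, 0, 0, 0, 0, 0],
)

```text
time_s: 12.22
ee_pos: [502.5, 416.3, 48.1]
ee_rot: [180.0, 0.0, 178.0]
force: [-0.9, 0.7, -1.2]
gripper_width: 11.5
```

>>> arm_command(
  series=[0, 0, 0, 0, 0, 0, 0, 0, 0, 0, 0, 0, 0, 0, 0, 0, 0, 0, 0, 0, 0.0375, 0, 0, 0, 0, 0, 0.0375, 0, 0, 0, 0, 0, 0.0375, 0, 0, 0, 0, 0, 0.0375, 0, 0, 0, 0, 0, 0.0375, 0, 0, 0, 0, 0, 0.0375, 0, 0, 0, 0, 0, 0.0375, 0, 0, 0, 0, 0, 0.0375, 0, 0, 0, 0, 0, 0, 0, 0, 0, 0, 0, 0, 0, 0, 0],
  hand=0.5,
)

```text
time_s: 13.3
ee_pos: [502.7, 416.4, 168.7]
ee_rot: [179.9, 0.1, 178.0]
force: [-0.4, 0.4, 0.4]
gripper_width: 45.4
```

```bash
python3 - <<'E'
from meas import *
s=env.state(); print(s['qpos'],s['ee_pos'])
T=grab_frame('top');S=grab_frame('scene');save(T,'top2.png');save(S,'scene2.png')
c=np.hstack([T['frame'][160:290,170:400],S['frame'][130:260,260:490]])[:,:,::-1]; cv2.imwrite('pics/c2.png',cv2.resize(c,None,fx=1.7,fy=1.7,interpolation=cv2.INTER_CUBIC))
cas(T,S,(335,240,385,285),(270,155,320,190));
cas(T,S,(228,240,275,278),(378,155,422,185))
E
```

```text
[ 3.86246497e+01  2.73114063e+01  8.36590602e+01  6.63413715e-03
  6.88946163e+01 -4.93623129e+01] [502.69097763 416.41199623 168.69890984]
67 [360.6 262.2] [424.2 -42.9] 106.7 [424.3 -42.4] [ 9.4 84.6]
88 [293.2 165.3] [425.1 -40. ] 106.1 [425.3 -40.6] [12.8 86.4]
 slices 154 [434.5 -39.3] 106.9 [425.1 -42.3] [42.5 80.3]
72 [246.6 260.4] [423.8 277.4] 89.5 [423.6 274.9] [ 8.4 88.3]
93 [400.  162.2] [424.7 278. ] 89.2 [425.7 276.5] [87.2 11.4]
 slices 28 [436.9 276.4] 91.8 [436.7 276. ] [11.6 76.3]
```

View pics/c2.png

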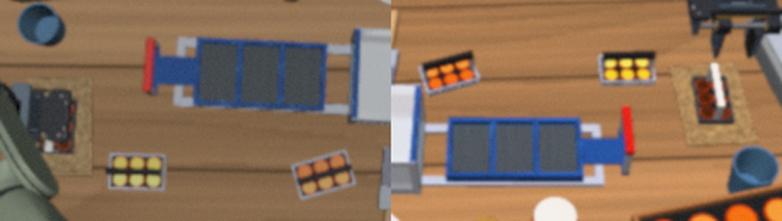

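>>> arm_command(
  series=[-0.01395, -0.025, 0, 0, 0, -0.1406, -0.01395, -0.025, 0, 0, 0, -0.1406, -0.01395, -0.025, 0, 0, 0, -0.1406, -0.01395, -0.025, 0, 0, 0, -0.1406, -0.01395, -0.025, 0, 0, 0, -0.1406, -0.01395, -0.025, 0, 0, 0, -0.1406, -0.01395, -0.025, 0, 0, 0, -0.1406, -0.01395, -0.025, 0, 0, 0, -0.1406, -0.01395, -0.025, 0, 0, 0, -0.1406, -0.01395, -0.025, 0, 0, 0, -0.1406, -0.01395, -0.025, 0, 0, 0, -0.1406, -0.01395, -0.025, 0, 0, 0, -0.1406, -0.01395, -0.025, 0, 0, 0, -0.1406, -0.01395, -0.025, 0, 0, 0, -0.1406, 0, 0, 0, 0, 0, 0, 0, 0, 0, 0, 0, 0],
)

```text
time_s: 14.73
ee_pos: [423.9, 275.8, 167.1]
ee_rot: [-179.9, 0.0, 89.5]
force: [-0.1, -0.3, 0.6]
gripper_width: 45.6
```

>>> arm_command(
  series=[0, 0, -0.0395, 0, 0, 0, 0, 0, -0.0395, 0, 0, 0, 0, 0, -0.0395, 0, 0, 0, 0, 0, -0.0395, 0, 0, 0, 0, 0, -0.0395, 0, 0, 0, 0, 0, -0.0395, 0, 0, 0, 0, 0, -0.0395, 0, 0, 0, 0, 0, -0.0395, 0, 0, 0, 0, 0, 0, 0, 0, 0, 0, 0, 0, 0, 0, 0],
)

```text
time_s: 15.57
ee_pos: [424.1, 276.4, 40.6]
ee_rot: [-179.9, 0.1, 89.5]
force: [-0.2, 0.2, 0.2]
gripper_width: 45.3
```

>>> arm_command(
  series=[0, 0, 0, 0, 0, 0, 0, 0, 0, 0, 0, 0, 0, 0, 0, 0, 0, 0, 0, 0, 0, 0, 0, 0, 0, 0, 0, 0, 0, 0, 0, 0, 0, 0, 0, 0, 0, 0, 0, 0, 0, 0],
  hand=0,
)

```text
time_s: 16.15
ee_pos: [424.1, 276.1, 41.7]
ee_rot: [180.0, -0.0, 89.4]
force: [-1.4, 0.2, 1.9]
gripper_width: 11.9
```

>>> arm_command(
  series=[0, 0, 0.0125, 0, 0, 0, 0, 0, 0.025, 0, 0, 0, 0, 0, 0.0375, 0, 0, 0, 0, 0, 0.0375, 0, 0, 0, 0, 0, 0.0375, 0, 0, 0, 0, 0, 0.0375, 0, 0, 0, 0, 0, 0.0375, 0, 0, 0, 0, 0, 0.0375, 0, 0, 0],
)

```text
time_s: 16.82
ee_pos: [424.2, 276.0, 147.9]
ee_rot: [180.0, -0.0, 89.4]
force: [0.4, -1.0, -1.8]
gripper_width: 11.5
```

>>> arm_command(
  series=[0.03034, -0.024, 0, 0, 0, 0.1403, 0.03034, -0.024, 0, 0, 0, 0.1403, 0.03034, -0.024, 0, 0, 0, 0.1403, 0.03034, -0.024, 0, 0, 0, 0.1403, 0.03034, -0.024, 0, 0, 0, 0.1403, 0.03034, -0.024, 0, 0, 0, 0.1403, 0.03034, -0.024, 0, 0, 0, 0.1403, 0.03034, -0.024, 0, 0, 0, 0.1403, 0.03034, -0.024, 0, 0, 0, 0.1403, 0.03034, -0.024, 0, 0, 0, 0.1403, 0.03034, -0.024, 0, 0, 0, 0.1403, 0.03034, -0.024, 0, 0, 0, 0.1403, 0.03034, -0.024, 0, 0, 0, 0.1403, 0.03034, -0.024, 0, 0, 0, 0.1403, 0, 0, 0, 0, 0, 0, 0, 0, 0, 0, 0, 0],
)

```text
time_s: 18.15
ee_pos: [594.2, 141.4, 146.7]
ee_rot: [180.0, -0.0, 177.6]
force: [-0.4, -0.0, -2.6]
gripper_width: 12.2
```

```bash
python3 - <<'E'
from meas import *
s=env.state(); print(s['qpos'].round(1),s['ee_pos'],s['force'])
T=grab_frame('top');S=grab_frame('scene')
c=np.hstack([T['frame'][140:270,230:460],S['frame'][100:230,260:490]])[:,:,::-1]; cv2.imwrite('pics/c3.png',cv2.resize(c,None,fx=1.7,fy=1.7,interpolation=cv2.INTER_CUBIC))
E
```

```text
[ 12.3  24.7  91.4   0.   63.8 -75.3] [594.17929363 141.39766427 146.68131242] [-0.39792021 -0.02107239 -2.63648622]
```

View pics/c3.png

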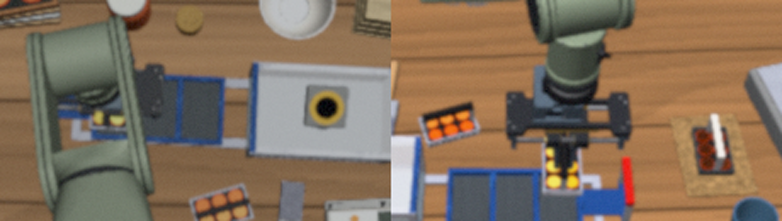

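>>> arm_command(
  series=[0, 0.0005, -0.0295, 0, 0, 0, 0, 0, -0.0295, 0, 0, 0, 0, 0, -0.0295, 0, 0, 0, 0, 0, -0.0295, 0, 0, 0, 0, 0, -0.0295, 0, 0, 0, 0, 0, -0.0295, 0, 0, 0, 0, 0, -0.005, 0, 0, 0, 0, 0, -0.005, 0, 0, 0, 0, 0, -0.005, 0, 0, 0, 0, 0, -0.005, 0, 0, 0, 0, 0, -0.005, 0, 0, 0, 0, 0, -0.005, 0, 0, 0, 0, 0, -0.005, 0, 0, 0, 0, 0, 0, 0, 0, 0],
)

```text
time_s: 19.42
ee_pos: [594.3, 141.9, 61.6]
ee_rot: [180.0, 0.0, 177.8]
force: [0.0, -0.3, -0.9]
gripper_width: 12.1
```

>>> arm_command(
  series=[0, 0, 0, 0, 0, 0, 0, 0, 0, 0, 0, 0, 0, 0, 0, 0, 0, 0, 0, 0, 0.03, 0, 0, 0, 0, 0, 0.03, 0, 0, 0, 0, 0, 0.03, 0, 0, 0, 0, 0, 0.03, 0, 0, 0, 0, 0, 0.03, 0, 0, 0, 0, 0, 0.03, 0, 0, 0, 0, 0, 0.03, 0, 0, 0, 0, 0, 0.03, 0, 0, 0],
  hand=0.5,
)

```text
time_s: 20.33
ee_pos: [594.1, 142.0, 158.4]
ee_rot: [180.0, 0.0, 177.8]
force: [0.2, -1.0, -0.3]
gripper_width: 45.2
```

>>> arm_command(
  series=[-0.0302, -0.0327, 0, 0, 0, -0.1132, -0.0302, -0.0327, 0, 0, 0, -0.1132, -0.0302, -0.0327, 0, 0, 0, -0.1132, -0.0302, -0.0327, 0, 0, 0, -0.1132, -0.0302, -0.0327, 0, 0, 0, -0.1132, -0.0302, -0.0327, 0, 0, 0, -0.1132, -0.0302, -0.0327, 0, 0, 0, -0.1132, -0.0302, -0.0327, 0, 0, 0, -0.1132, -0.0302, -0.0327, 0, 0, 0, -0.1132, -0.0302, -0.0327, 0, 0, 0, -0.1132, -0.0302, -0.0327, 0, 0, 0, -0.1132, -0.0302, -0.0327, 0, 0, 0, -0.1132, -0.0302, -0.0327, 0, 0, 0, -0.1132, -0.0302, -0.0327, 0, 0, 0, -0.1132, 0, 0, 0, 0, 0, 0, 0, 0, 0, 0, 0, 0],
)

```text
time_s: 21.67
ee_pos: [425.0, -41.4, 158.0]
ee_rot: [179.9, 0.0, 106.5]
force: [0.2, 0.6, -0.2]
gripper_width: 45.5
```

```bash
python3 - <<'E'
from meas import *
s=env.state(); print(s['qpos'].round(1),s['ee_pos'],s['force'])
T=grab_frame('top');S=grab_frame('scene')
c=np.hstack([T['frame'][160:290,170:400],S['frame'][130:260,260:490]])[:,:,::-1]; cv2.imwrite('pics/c4.png',cv2.resize(c,None,fx=1.7,fy=1.7,interpolation=cv2.INTER_CUBIC))
cas(T,S,(286,183,314,226),(350,190,368,232),20)
try: cas(T,S,(335,240,385,285),(270,155,320,190))
except Exception as e: print(e)
E
```

```text
[ -7.1   8.4 113.7   0.   57.8 -23.6] [425.00651117 -41.43238018 157.95256532] [ 0.24525379  0.62441596 -0.16686583]
89 [296.1 200.4] [593.2 139.3] 177.6 [592.9 138. ] [11.7 87.9]
77 [359.1 207.6] [595.1 142.1] 177.1 [595.7 141.5] [ 9.  92.1]
 slices 13 [594.6 156.9] 179.8 [595.2 156.6] [ 7.6 78.6]
76 [368.3 281.5] [371.  -64.6] 81.6 [370.8 -58.1] [101.3   9.3]
91 [293.4 165.3] [425.  -39.5] 105.9 [425.3 -40.5] [13.6 86.4]
OpenCV(4.12.0) /io/opencv/modules/calib3d/src/undistort.dispatch.cpp:347: error: (-215:Assertion failed) CV_IS_MAT(_src) && CV_IS_MAT(_dst) && (_src->rows == 1 || _src->cols == 1) && (_dst->rows == 1 || _dst->cols == 1) && _src->cols + _src->rows - 1 == _dst->rows + _dst->cols - 1 && (CV_MAT_TYPE(_src->type) == CV_32FC2 || CV_MAT_TYPE(_src->type) == CV_64FC2) && (CV_MAT_TYPE(_dst->type) == CV_32FC2 || CV_MAT_TYPE(_dst->type) == CV_64FC2) in function 'cvUndistortPointsInternal'
```

View pics/c4.png

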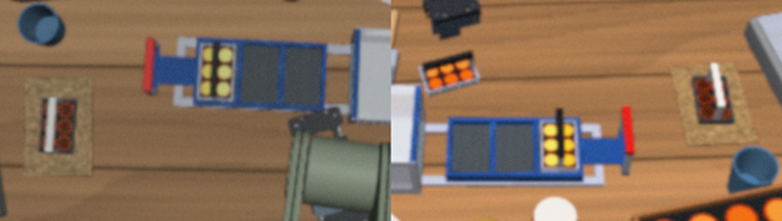

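>>> arm_command(
  series=[0, 0, -0.0363, 0, 0, 0, 0, 0, -0.0363, 0, 0, 0, 0, 0, -0.0363, 0, 0, 0, 0, 0, -0.0363, 0, 0, 0, 0, 0, -0.0363, 0, 0, 0, 0, 0, -0.0363, 0, 0, 0, 0, 0, -0.0363, 0, 0, 0, 0, 0, -0.0363, 0, 0, 0, 0, 0, 0, 0, 0, 0, 0, 0, 0, 0, 0, 0],
)

```text
time_s: 22.6
ee_pos: [425.2, -40.6, 41.0]
ee_rot: [-179.9, -0.0, 106.6]
force: [-0.5, 0.6, 0.1]
gripper_width: 45.3
```

>>> arm_command(
  series=[0, 0, 0, 0, 0, 0, 0, 0, 0, 0, 0, 0, 0, 0, 0, 0, 0, 0, 0, 0, 0, 0, 0, 0, 0, 0, 0, 0, 0, 0, 0, 0, 0, 0, 0, 0, 0, 0, 0, 0, 0, 0],
  hand=0,
)

```text
time_s: 23.18
ee_pos: [424.6, -41.2, 41.6]
ee_rot: [-180.0, -0.0, 106.5]
force: [-1.3, -0.7, 1.9]
gripper_width: 12.0
```

>>> arm_command(
  series=[0, 0, 0.0125, 0, 0, 0, 0, 0, 0.025, 0, 0, 0, 0, 0, 0.0375, 0, 0, 0, 0, 0, 0.0375, 0, 0, 0, 0, 0, 0.0375, 0, 0, 0, 0, 0, 0.0375, 0, 0, 0, 0, 0, 0.0375, 0, 0, 0, 0, 0, 0.0375, 0, 0, 0],
)

```text
time_s: 23.85
ee_pos: [424.8, -41.2, 147.3]
ee_rot: [180.0, -0.0, 106.5]
force: [0.7, -0.3, -1.4]
gripper_width: 11.6
```

>>> arm_command(
  series=[0.0298, 0.0198, 0, 0, 0, 0.1132, 0.0298, 0.0198, 0, 0, 0, 0.1132, 0.0298, 0.0198, 0, 0, 0, 0.1132, 0.0298, 0.0198, 0, 0, 0, 0.1132, 0.0298, 0.0198, 0, 0, 0, 0.1132, 0.0298, 0.0198, 0, 0, 0, 0.1132, 0.0298, 0.0198, 0, 0, 0, 0.1132, 0.0298, 0.0198, 0, 0, 0, 0.1132, 0.0298, 0.0198, 0, 0, 0, 0.1132, 0.0298, 0.0198, 0, 0, 0, 0.1132, 0.0298, 0.0198, 0, 0, 0, 0.1132, 0.0298, 0.0198, 0, 0, 0, 0.1132, 0.0298, 0.0198, 0, 0, 0, 0.1132, 0.0298, 0.0198, 0, 0, 0, 0.1132, 0, 0, 0, 0, 0, 0, 0, 0, 0, 0, 0, 0, 0, 0, 0, 0, 0, 0],
)

```text
time_s: 25.27
ee_pos: [590.9, 69.3, 146.1]
ee_rot: [-180.0, -0.1, 177.7]
force: [0.9, 0.4, -2.1]
gripper_width: 11.5
```

>>> arm_command(
  series=[0, 0, -0.0295, 0, 0, 0, 0, 0, -0.0295, 0, 0, 0, 0, 0, -0.0295, 0, 0, 0, 0, 0, -0.0295, 0, 0, 0, 0, 0, -0.0295, 0, 0, 0, 0, 0, -0.0295, 0, 0, 0, 0, 0, -0.005, 0, 0, 0, 0, 0, -0.005, 0, 0, 0, 0, 0, -0.005, 0, 0, 0, 0, 0, -0.005, 0, 0, 0, 0, 0, -0.005, 0, 0, 0, 0, 0, -0.005, 0, 0, 0, 0, 0, -0.005, 0, 0, 0, 0, 0, 0, 0, 0, 0],
)

```text
time_s: 26.43
ee_pos: [592.1, 69.7, 61.7]
ee_rot: [180.0, 0.0, 177.8]
force: [0.8, 0.2, -1.7]
gripper_width: 11.6
```

Release, rise, and step back toward the robot to look.

>>> arm_command(
  series=[0, 0, 0, 0, 0, 0, 0, 0, 0, 0, 0, 0, 0, 0, 0, 0, 0, 0, 0, 0, 0.03, 0, 0, 0, 0, 0, 0.03, 0, 0, 0, 0, 0, 0.03, 0, 0, 0, 0, 0, 0.03, 0, 0, 0, 0, 0, 0.03, 0, 0, 0, 0, 0, 0.03, 0, 0, 0, 0, 0, 0.03, 0, 0, 0, 0, 0, 0.03, 0, 0, 0, -0.05, 0.03, 0, 0, 0, 0, -0.05, 0.03, 0, 0, 0, 0, -0.05, 0.03, 0, 0, 0, 0, -0.05, 0.03, 0, 0, 0, 0, -0.05, 0.03, 0, 0, 0, 0, -0.05, 0.03, 0, 0, 0, 0, -0.05, 0.03, 0, 0, 0, 0, -0.05, 0.03, 0, 0, 0, 0],
  hand=0.5,
)

```text
time_s: 28.02
ee_pos: [431.0, 166.2, 158.0]
ee_rot: [180.0, 0.0, 177.8]
force: [-0.5, -0.1, 0.2]
gripper_width: 45.6
```

```bash
python3 - <<'E'
from meas import *
s=env.state(); print(s['qpos'].round(1),s['ee_pos'],s['force'])
T=grab_frame('top');S=grab_frame('scene')
save(T,'top5.png');save(S,'scene5.png')
c=np.hstack([T['frame'][160:290,170:400],S['frame'][130:260,260:490]])[:,:,::-1]; cv2.imwrite('pics/c5.png',cv2.resize(c,None,fx=1.7,fy=1.7,interpolation=cv2.INTER_CUBIC))
E
```

```text
[ 19.7  11.5 109.7   0.   58.7 -68.1] [430.98633419 166.18210366 158.01913583] [-0.46441521 -0.14845544  0.15668595]
```

View pics/c5.png

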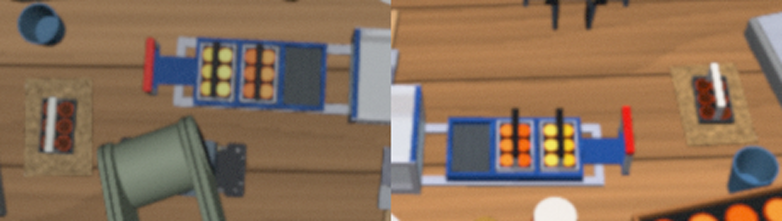

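View pics/scene5.png

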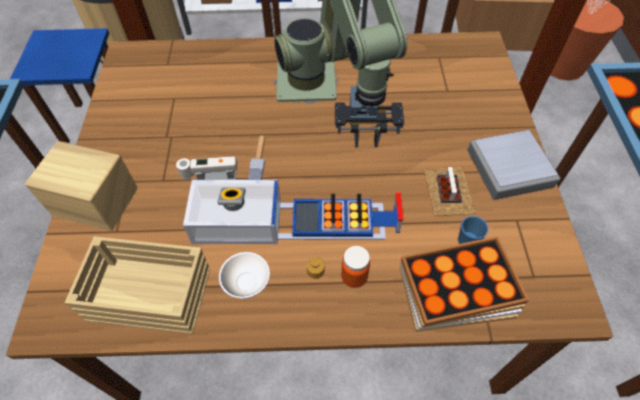

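>>> arm_command(
  series=[0.0415, 0.021, 0, 0, 0, 0, 0.0415, 0.021, 0, 0, 0, 0, 0.0415, 0.021, 0, 0, 0, 0, 0.0415, 0.021, 0, 0, 0, 0, 0.0415, 0.021, 0, 0, 0, 0, 0.0415, 0.021, 0, 0, 0, 0, 0.0415, 0.021, 0, 0, 0, 0, 0.0415, 0.021, 0, 0, 0, 0, 0.0415, 0.021, 0, 0, 0, 0, 0.0415, 0.021, 0, 0, 0, 0, 0, 0, -0.0363, 0, 0, 0, 0, 0, -0.0363, 0, 0, 0, 0, 0, -0.0363, 0, 0, 0, 0, 0, -0.0363, 0, 0, 0, 0, 0, -0.0363, 0, 0, 0, 0, 0, -0.0363, 0, 0, 0, 0, 0, 0, 0, 0, 0],
)

```text
time_s: 29.53
ee_pos: [596.8, 248.6, 67.4]
ee_rot: [-179.9, -0.3, 177.8]
force: [-0.5, 0.8, -1.1]
gripper_width: 45.5
```

>>> arm_command(
  series=[0, 0, 0, 0, 0, 0, 0, 0, 0, 0, 0, 0, 0, 0, 0, 0, 0, 0, 0, 0, 0, 0, 0, 0, 0, 0, 0, 0, 0, 0, 0, 0, 0, 0, 0, 0, 0, 0, 0, 0, 0, 0, 0, 0, 0, 0, 0, 0],
  hand=0,
  newtons=30,
)

```text
time_s: 30.2
ee_pos: [598.3, 249.7, 71.4]
ee_rot: [180.0, 0.1, 177.8]
force: [-0.0, 0.3, 4.2]
gripper_width: 13.6
```

>>> arm_command(
  series=[-0.0012, -0.033, 0, 0, 0, 0, -0.0012, -0.033, 0, 0, 0, 0, -0.0012, -0.033, 0, 0, 0, 0, -0.0012, -0.033, 0, 0, 0, 0, -0.0012, -0.033, 0, 0, 0, 0, -0.0012, -0.033, 0, 0, 0, 0, -0.0012, -0.033, 0, 0, 0, 0, -0.0012, -0.033, 0, 0, 0, 0, -0.0012, -0.033, 0, 0, 0, 0, -0.0012, -0.033, 0, 0, 0, 0, -0.0012, -0.033, 0, 0, 0, 0, -0.0012, -0.033, 0, 0, 0, 0, -0.0012, -0.033, 0, 0, 0, 0, -0.0012, -0.033, 0, 0, 0, 0, -0.0012, -0.033, 0, 0, 0, 0, -0.0012, -0.033, 0, 0, 0, 0, -0.0012, -0.033, 0, 0, 0, 0, -0.0012, -0.033, 0, 0, 0, 0, -0.0012, -0.033, 0, 0, 0, 0, -0.0012, -0.033, 0, 0, 0, 0],
)

```text
time_s: 31.87
ee_pos: [588.6, -14.9, 71.4]
ee_rot: [179.9, 0.1, 177.8]
force: [0.2, 4.1, 5.3]
gripper_width: 13.4
```

>>> arm_command(
  series=[0, -0.005, 0, 0, 0, 0, 0, -0.005, 0, 0, 0, 0, 0, -0.0045, 0, 0, 0, 0, 0, 0, 0, 0, 0, 0, 0, 0, 0, 0, 0, 0],
)

```text
time_s: 32.28
ee_pos: [588.5, -20.1, 71.4]
ee_rot: [179.9, 0.1, 177.8]
force: [-0.2, 4.5, 6.1]
gripper_width: 13.8
```

>>> arm_command(
  series=[0, 0, 0, 0, 0, 0, 0, 0, 0, 0, 0, 0, 0, 0, 0, 0, 0, 0, 0, 0, 0, 0, 0, 0, 0, 0, 0.03, 0, 0, 0, 0, 0, 0.04, 0, 0, 0, 0, 0, 0.05, 0, 0, 0, 0, 0, 0.05, 0, 0, 0, 0, 0, 0.05, 0, 0, 0, 0, 0, 0.05, 0, 0, 0, 0, 0, 0.05, 0, 0, 0, -0.05, 0.03, 0, 0, 0, 0, -0.05, 0.03, 0, 0, 0, 0, -0.05, 0.03, 0, 0, 0, 0, -0.05, 0.03, 0, 0, 0, 0, -0.05, 0.03, 0, 0, 0, 0, -0.05, 0.03, 0, 0, 0, 0, -0.05, 0.03, 0, 0, 0, 0],
  hand=0.7,
)

```text
time_s: 33.78
ee_pos: [447.0, 64.0, 198.2]
ee_rot: [-180.0, -0.0, 177.8]
force: [-0.5, -0.8, 0.5]
gripper_width: 63.8
```

```bash
python3 - <<'E'
from meas import *
s=env.state(); print(s['qpos'].round(1),s['ee_pos'],s['force'])
T=grab_frame('top');S=grab_frame('scene')
save(T,'top6.png');save(S,'scene6.png')
c=T['frame'][170:300,330:500][:,:,::-1]; cv2.imwrite('pics/c6.png',cv2.resize(c,None,fx=4.5,fy=4.5,interpolation=cv2.INTER_CUBIC))
c=S['frame'][130:250,165:325][:,:,::-1]; cv2.imwrite('pics/c6s.png',cv2.resize(c,None,fx=4.5,fy=4.5,interpolation=cv2.INTER_CUBIC))
red(T,S,(330,170,370,235),(285,180,320,240))
E
```

```text
[  6.7   8.4 107.2  -0.   64.4 -81.1] [446.98772849  64.04958314 198.21763525] [-0.5343326  -0.80623933  0.52791182]
top red 151 [353.4 203.3] [585.7 -20.5] 177.4 [83.6 13.8]
scene red 138 [300.1 205.5] [587.2 -19.4] 179.0 [14.7 92.1]
```

View pics/c6.png

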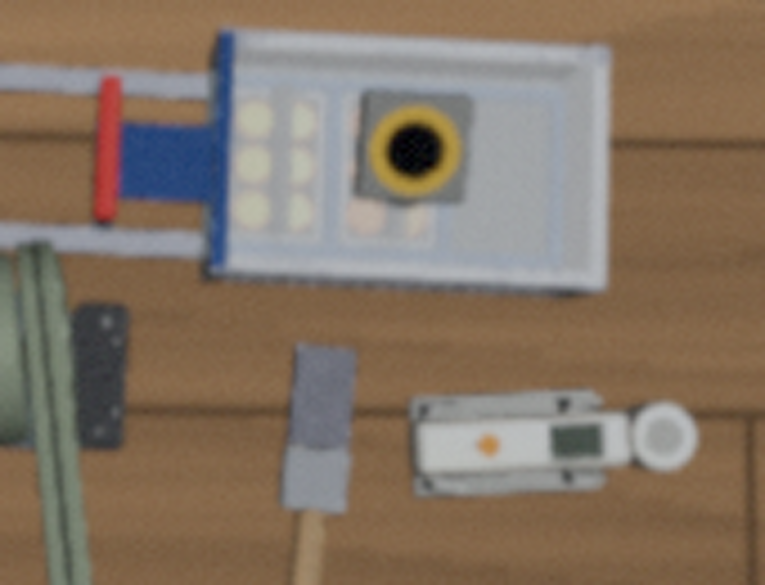

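View pics/c6s.png

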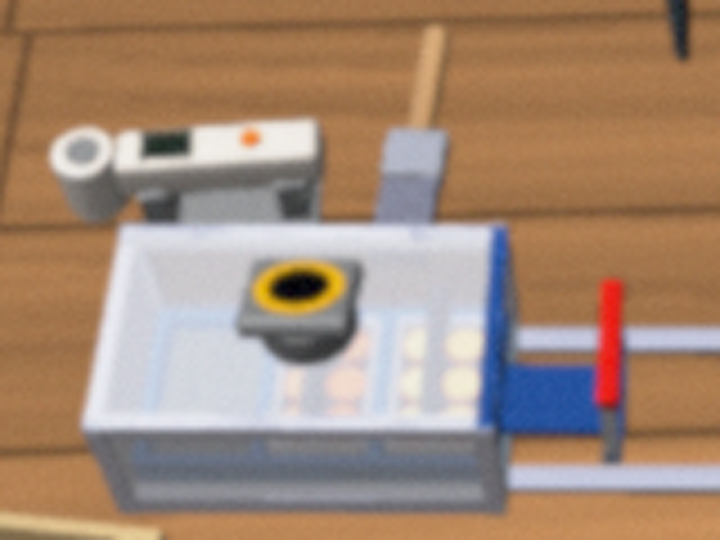

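```bash
python3 - <<'E'
from meas import *
T=grab_frame('top');S=grab_frame('scene')
a=onplane(T,[(x/4.5+330-.5+.11,y/4.5+170-.4) for x,y in [(664,437),(417,448),(417,422),(419,475),(489,444)]],64);print(a.round(1))
b=onplane(S,[(x/4.5+165-.4,y/4.5+130-.4) for x,y in [(81,152),(317,120),(320,152),(250,138)]],64);print(b.round(1))
# masks
for nm,g,bx in(('top',T,(415,245,495,290)),('scene',S,(170,150,240,185))):
    h=hsv(g); m=(h[...,1]<45)&(h[...,2]>(165 if nm=='top' else 185))
    x0,y0,x1,y1=bx
    if nm=='top':
        for x in range(x0,x1): 
            ys=np.nonzero(m[y0:y1,x])[0]; 
            if len(ys): print(x,ys.min()+y0,ys.max()+y0,len(ys),end='; ')
    # orange button
    o=(h[...,0]<22)&(h[...,1]>130)&(h[...,2]>150)
    p=comp(o,bx if nm=='top' else (205,155,232,170)); print('\nbtn',nm,p.mean(0),len(p),onplane(g,[p.mean(0)],65).round(1))
E
```

```text
[[ 414.5 -367.8   64. ]
 [ 406.8 -213.7   64. ]
 [ 422.7 -213.8   64. ]
 [ 390.2 -214.9   64. ]
 [ 409.6 -258.4   64. ]]
[[ 415.7 -366.4   64. ]
 [ 394.1 -213.    64. ]
 [ 421.3 -209.1   64. ]
 [ 407.8 -256.2   64. ]]
424 265 273 9; 425 265 273 9; 426 264 273 10; 427 264 273 10; 428 264 273 10; 429 264 273 10; 430 264 273 10; 431 264 273 10; 432 264 273 10; 433 264 273 10; 434 264 273 10; 435 264 273 10; 436 264 273 8; 437 264 273 6; 438 264 273 5; 439 264 273 5; 440 264 273 6; 441 263 273 11; 442 263 273 11; 443 264 273 10; 444 263 273 11; 445 263 273 11; 446 263 273 11; 447 263 272 10; 448 263 272 10; 449 263 272 10; 450 263 272 10; 451 263 272 10; 464 263 264 2; 465 262 272 11; 466 262 271 10; 467 263 271 9; 468 263 271 9; 469 269 270 2; 471 264 269 6; 472 263 270 8; 473 262 271 10; 474 261 272 8; 475 261 272 6; 476 260 273 8; 477 260 273 6; 478 260 273 7; 479 260 273 8; 480 261 273 9; 481 262 272 11; 482 263 271 9; 483 264 270 7; 484 266 266 1; 
btn top [438.5 268.5] 4 [[ 408.9 -258.8   65. ]]

btn scene [212.92307692 155.23076923] 26 [[ 388.5 -279.3   65. ]]
```

>>> arm_command(
  series=[-0.0057, -0.0541, 0, 0, 0, -0.1179, -0.0057, -0.0541, 0, 0, 0, -0.1179, -0.0057, -0.0541, 0, 0, 0, -0.1179, -0.0057, -0.0541, 0, 0, 0, -0.1179, -0.0057, -0.0541, 0, 0, 0, -0.1179, -0.0057, -0.0541, 0, 0, 0, -0.1179, -0.0057, -0.0541, 0, 0, 0, -0.1179, -0.0057, -0.0541, 0, 0, 0, -0.1179, -0.0057, -0.0541, 0, 0, 0, -0.1179, -0.0057, -0.0541, 0, 0, 0, -0.1179, -0.0057, -0.0541, 0, 0, 0, -0.1179, -0.0057, -0.0541, 0, 0, 0, -0.1179, -0.0057, -0.0541, 0, 0, 0, -0.1179, -0.0057, -0.0541, 0, 0, 0, -0.1179, -0.0057, -0.0541, 0, 0, 0, -0.1179, -0.0057, -0.0541, 0, 0, 0, -0.1179, 0, 0, 0, 0, 0, 0, 0, 0, 0, 0, 0, 0],
  hand=0.85,
)

```text
time_s: 35.48
ee_pos: [411.9, -283.8, 198.1]
ee_rot: [-180.0, -0.0, 92.8]
force: [0.4, 1.4, -0.3]
gripper_width: 77.7
```

>>> arm_command(
  series=[-0.002, 0.003, -0.0398, 0, 0, 0, 0, 0, -0.0398, 0, 0, 0, 0, 0, -0.0398, 0, 0, 0, 0, 0, -0.0398, 0, 0, 0, 0, 0, -0.0398, 0, 0, 0, 0, 0, -0.0398, 0, 0, 0, 0, 0, -0.0398, 0, 0, 0, 0, 0, -0.0398, 0, 0, 0, 0, 0, -0.0398, 0, 0, 0, 0, 0, -0.0398, 0, 0, 0, 0, 0, 0, 0, 0, 0, 0, 0, 0, 0, 0, 0],
)

```text
time_s: 36.48
ee_pos: [410.8, -280.3, 38.9]
ee_rot: [-179.9, -0.1, 93.0]
force: [0.2, -0.6, -0.3]
gripper_width: 77.6
```

>>> arm_command(
  series=[0, 0, 0, 0, 0, 0, 0, 0, 0, 0, 0, 0, 0, 0, 0, 0, 0, 0, 0, 0, 0, 0, 0, 0, 0, 0, 0, 0, 0, 0, 0, 0, 0, 0, 0, 0, 0, 0, 0, 0, 0, 0, 0, 0, 0, 0, 0, 0],
  hand=0,
  newtons=30,
)

```text
time_s: 37.15
ee_pos: [410.9, -281.2, 39.5]
ee_rot: [-180.0, -0.0, 92.9]
force: [-1.1, 0.8, 1.6]
gripper_width: 33.7
```

```bash
python3 - <<'E'
from meas import *
from scipy.spatial.transform import Rotation as R
s=env.state(); print(s['ee_pos'].round(1),s['ee_rot'].round(2),s['force'].round(1),s['gripper_width'])
tcp=s['ee_pos']; ya=np.radians(s['ee_rot'][2]-180)
xt=np.array([np.cos(ya),np.sin(ya),0]); print(xt)
head=np.array([415.,-367.2,10]); L=head-tcp; print('lens off',L.round(1), L@xt)
axis_=np.array([.038,.9993,0]); Q=R.from_rotvec(-np.radians(20.05)*axis_)
n=Q.apply([0,0,1]); port=np.array([581.3,-200,138]); lens=port+55*n
T2=lens-Q.apply(L); print('n',n.round(3),'lens',lens.round(1),'tcp target',T2.round(1),'delta',(T2-tcp).round(1))
E
```

```text
[ 410.9 -281.2   39.5] [-180.     -0.     92.91] [-1.1  0.8  1.6] 33.65906004374555
[ 0.05078854 -0.99870943  0.        ]
lens off [  4.1 -86.  -29.5] 86.13270292255923
n [-0.343  0.013  0.939] lens [ 562.5 -199.3  189.7] tcp target [ 548.7 -112.9  214.9] delta [137.8 168.3 175.4]
```

>>> arm_command(
  series=[0, 0, 0.0125, 0, 0, 0, 0, 0, 0.025, 0, 0, 0, 0, 0, 0.0375, 0, 0, 0, 0, 0, 0.05, 0, 0, 0, 0, 0, 0.05, 0, 0, 0, 0, 0, 0.05, 0, 0, 0, 0, 0, 0.05, 0, 0, 0, 0, 0, 0.05, 0, 0, 0, 0, 0, 0.05, 0, 0, 0, 0, 0, 0.05, 0, 0, 0, 0, 0, 0.05, 0, 0, 0],
)

```text
time_s: 38.07
ee_pos: [410.7, -280.9, 231.1]
ee_rot: [180.0, 0.0, 92.9]
force: [0.0, -1.0, -1.3]
gripper_width: 33.9
```

>>> arm_command(
  series=[0.0246, 0.03005, 0, -0.00121, -0.0318, 0, 0.0246, 0.03005, 0, -0.00121, -0.0318, 0, 0.0246, 0.03005, 0, -0.00121, -0.0318, 0, 0.0246, 0.03005, 0, -0.00121, -0.0318, 0, 0.0246, 0.03005, 0, -0.00121, -0.0318, 0, 0.0246, 0.03005, 0, -0.00121, -0.0318, 0, 0.0246, 0.03005, 0, -0.00121, -0.0318, 0, 0.0246, 0.03005, 0, -0.00121, -0.0318, 0, 0.0246, 0.03005, 0, -0.00121, -0.0318, 0, 0.0246, 0.03005, 0, -0.00121, -0.0318, 0, 0.0246, 0.03005, 0, -0.00121, -0.0318, 0, 0.0246, 0.03005, 0, -0.00121, -0.0318, 0, 0.0246, 0.03005, 0, -0.00121, -0.0318, 0, 0.0246, 0.03005, 0, -0.00121, -0.0318, 0, 0, 0, 0, 0, 0, 0, 0, 0, 0, 0, 0, 0],
)

```text
time_s: 39.4
ee_pos: [547.6, -111.2, 227.7]
ee_rot: [160.2, 1.7, 92.7]
force: [-0.7, -0.3, -1.5]
gripper_width: 33.9
```

```bash
python3 - <<'E'
from meas import *
s=env.state(); print(s['qpos'].round(1),s['ee_pos'].round(1),s['ee_rot'].round(2),s['gripper_width'])
T=grab_frame('top');S=grab_frame('scene')
c=np.hstack([T['frame'][150:290,330:500],S['frame'][80:220,165:335]])[:,:,::-1]; cv2.imwrite('pics/c7.png',cv2.resize(c,None,fx=2.3,fy=2.3,interpolation=cv2.INTER_CUBIC))
E
```

```text
[-15.3   7.8 106.4   6.2  46.7 -21.8] [ 547.6 -111.2  227.7] [160.2    1.66  92.73] 33.9473071227877
```

View pics/c7.png

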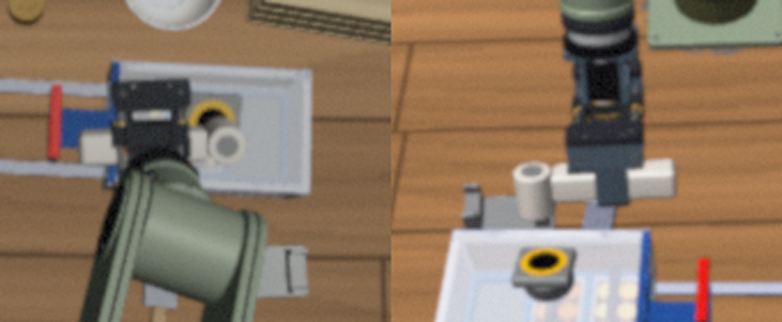

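>>> arm_command(
  series=[0, 0, -0.012, 0, 0, 0, 0, 0, -0.012, 0, 0, 0, 0, 0, -0.011, 0, 0, 0, 0, 0, 0, 0, 0, 0, 0, 0, 0, 0, 0, 0, 0, 0, 0, 0, 0, 0, 0, 0, 0, 0, 0, 0],
)

```text
time_s: 40.08
ee_pos: [548.9, -113.0, 215.5]
ee_rot: [160.0, 1.7, 92.6]
force: [0.4, 0.0, -1.7]
gripper_width: 34.1
```

```bash
python3 - <<'E'
from meas import *
from scipy.spatial.transform import Rotation as R
s=env.state(); print(s['ee_pos'].round(1),s['ee_rot'].round(2))
R1=R.from_euler('xyz',s['ee_rot'],degrees=True);R0=R.from_euler('xyz',[180,0,92.91],degrees=True)
Q=R1*R0.inv(); lens=s['ee_pos']+Q.apply([4.1,-86,-29.5]); n=R.from_rotvec(-.35*np.array([.038,.9993,0])).apply([0,0,1])
port=np.array([581.3,-200,138.]); d=lens-port; print('lens',lens.round(1),'along',d@n,'off',(d-n*(d@n)).round(1),'ang',np.degrees(np.arccos(Q.apply([0,0,1])@n)))
T=grab_frame('top');S=grab_frame('scene')
c=np.hstack([T['frame'][150:290,330:500],S['frame'][80:220,165:335]])[:,:,::-1]; cv2.imwrite('pics/c8.png',cv2.resize(c,None,fx=2.3,fy=2.3,interpolation=cv2.INTER_CUBIC))
# predicted cap centre (54 above lens along n)
cap=lens+54*Q.apply([0,0,1]); print(proj(T,[cap]),proj(S,[cap]), proj(S,[lens]))
E
```

```text
[ 548.9 -113.   215.5] [159.99   1.75  92.59]
lens [ 562.7 -199.4  190.4] along 55.58305542874035 off [ 0.4 -0.1  0.2] ang 0.027837012247232708
[[428.00106318 213.41055269]] [[225.84009666 157.33901057]] [[228.29716299 175.47586075]]
```

View pics/c8.png

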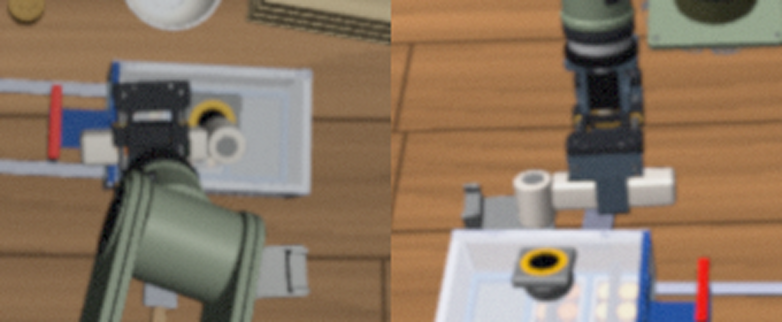

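>>> arm_command(
  series=[0, 0, 0, 0, 0, 0, 0, 0, 0, 0, 0, 0, 0, 0, 0, 0, 0, 0, 0, 0, 0, 0, 0, 0, 0, 0, 0, 0, 0, 0, 0, 0, 0, 0, 0, 0, 0, 0, 0, 0, 0, 0, 0, 0, 0, 0, 0, 0, 0, 0, 0, 0, 0, 0, 0, 0, 0, 0, 0, 0, 0, 0, 0, 0, 0, 0, 0, 0, 0, 0, 0, 0, 0, 0, 0, 0, 0, 0, 0, 0, 0, 0, 0, 0, 0, 0, 0, 0, 0, 0, 0, 0, 0, 0, 0, 0, 0, 0, 0, 0, 0, 0, 0, 0, 0, 0, 0, 0, 0, 0, 0, 0, 0, 0, 0, 0, 0, 0, 0, 0],
)

```text
time_s: 41.85
ee_pos: [548.8, -112.9, 215.3]
ee_rot: [160.0, 1.7, 92.6]
force: [-0.3, 0.0, -1.4]
gripper_width: 33.8
```

>>> arm_command(
  series=[0, 0, 0, 0, 0, 0, 0, 0, 0, 0, 0, 0, 0, 0, 0, 0, 0, 0, 0, 0, 0, 0, 0, 0, 0, 0, 0, 0, 0, 0, 0, 0, 0, 0, 0, 0, 0, 0, 0, 0, 0, 0, 0, 0, 0, 0, 0, 0, 0, 0, 0, 0, 0, 0, 0, 0, 0, 0, 0, 0, 0, 0, 0, 0, 0, 0, 0, 0, 0, 0, 0, 0, 0, 0, 0, 0, 0, 0, 0, 0, 0, 0, 0, 0],
)

```text
time_s: 43.02
ee_pos: [548.8, -112.9, 215.3]
ee_rot: [160.0, 1.7, 92.6]
force: [0.1, 0.6, -1.8]
gripper_width: 33.5
```

Now reverse: rise 14 mm, move back, untilt.

>>> arm_command(
  series=[0, 0, 0.012, 0, 0, 0, 0, 0, 0.012, 0, 0, 0, 0, 0, 0.011, 0, 0, 0, -0.0246, -0.03005, 0, 0.00121, 0.0318, 0, -0.0246, -0.03005, 0, 0.00121, 0.0318, 0, -0.0246, -0.03005, 0, 0.00121, 0.0318, 0, -0.0246, -0.03005, 0, 0.00121, 0.0318, 0, -0.0246, -0.03005, 0, 0.00121, 0.0318, 0, -0.0246, -0.03005, 0, 0.00121, 0.0318, 0, -0.0246, -0.03005, 0, 0.00121, 0.0318, 0, -0.0246, -0.03005, 0, 0.00121, 0.0318, 0, -0.0246, -0.03005, 0, 0.00121, 0.0318, 0, -0.0246, -0.03005, 0, 0.00121, 0.0318, 0, -0.0246, -0.03005, 0, 0.00121, 0.0318, 0, -0.0246, -0.03005, 0, 0.00121, 0.0318, 0, -0.0246, -0.03005, 0, 0.00121, 0.0318, 0, -0.0246, -0.03005, 0, 0.00121, 0.0318, 0, 0, 0, 0, 0, 0, 0, 0, 0, 0, 0, 0, 0, 0, 0, 0, 0, 0, 0],
)

```text
time_s: 44.68
ee_pos: [411.1, -281.0, 229.3]
ee_rot: [180.0, -0.0, 92.9]
force: [0.2, 0.1, -2.3]
gripper_width: 33.9
```

>>> arm_command(
  series=[0, 0, -0.05, 0, 0, 0, 0, 0, -0.05, 0, 0, 0, 0, 0, -0.05, 0, 0, 0, 0, 0, -0.05, 0, 0, 0, 0, 0, -0.05, 0, 0, 0, 0, 0, -0.05, 0, 0, 0, 0, 0, -0.05, 0, 0, 0, 0, 0, -0.05, 0, 0, 0, 0, 0, 0, 0, 0, 0, 0, 0, 0, 0, 0, 0, 0, 0, 0, 0, 0, 0],
)

```text
time_s: 45.6
ee_pos: [411.9, -281.4, 70.4]
ee_rot: [179.9, 0.1, 92.9]
force: [-0.2, -0.2, -1.4]
gripper_width: 33.8
```

>>> arm_command(
  series=[0, 0, -0.0125, 0, 0, 0, 0, 0, -0.0125, 0, 0, 0, 0, 0, -0.0125, 0, 0, 0, 0, 0, -0.0125, 0, 0, 0, 0, 0, -0.0125, 0, 0, 0, 0, 0, -0.01, 0, 0, 0, 0, 0, -0.0025, 0, 0, 0, 0, 0, 0, 0, 0, 0, 0, 0, 0, 0, 0, 0],
)

```text
time_s: 46.35
ee_pos: [410.9, -281.1, 39.4]
ee_rot: [-180.0, -0.0, 92.9]
force: [-1.1, 0.9, 2.2]
gripper_width: 33.8
```

>>> arm_command(
  series=[0, 0, 0, 0, 0, 0, 0, 0, 0, 0, 0, 0, 0, 0, 0, 0, 0, 0, 0, 0, 0, 0, 0, 0, 0, 0, 0, 0, 0, 0, 0, 0, 0.025, 0, 0, 0, 0, 0, 0.0375, 0, 0, 0, 0, 0, 0.05, 0, 0, 0, 0, 0, 0.05, 0, 0, 0, 0, 0, 0.05, 0, 0, 0, 0, 0, 0.05, 0, 0, 0, 0, 0, 0.05, 0, 0, 0, 0, 0.075, 0.05, 0, 0, 0, 0, 0.075, 0, 0, 0, 0, 0, 0.075, 0, 0, 0, 0, 0, 0.075, 0, 0, 0, 0, 0, 0.075, 0, 0, 0, 0, 0, 0.075, 0, 0, 0, 0],
  hand=0.85,
)

```text
time_s: 47.85
ee_pos: [410.7, -99.8, 185.2]
ee_rot: [179.9, 0.0, 92.9]
force: [0.4, 0.1, 0.7]
gripper_width: 77.4
```

```bash
python3 - <<'E'
from meas import *
s=env.state(); print(s['ee_pos'].round(1),s['force'])
T=grab_frame('top');S=grab_frame('scene')
save(T,'top9.png');save(S,'scene9.png')
c=T['frame'][165:295,330:500][:,:,::-1]; cv2.imwrite('pics/c9.png',cv2.resize(c,None,fx=4.5,fy=4.5,interpolation=cv2.INTER_CUBIC))
c=S['frame'][130:250,165:325][:,:,::-1]; cv2.imwrite('pics/c9s.png',cv2.resize(c,None,fx=4.5,fy=4.5,interpolation=cv2.INTER_CUBIC))
red(T,S,(330,170,370,235),(285,180,320,240))
E
```

```text
[410.7 -99.8 185.2] [0.36119463 0.131598   0.73379842]
top red 148 [353.4 203.5] [585.3 -20.3] 177.6 [13.7 84.1]
scene red 137 [300.1 205.4] [586.8 -19.4] 178.9 [14.7 89. ]
```

View pics/scene9.png

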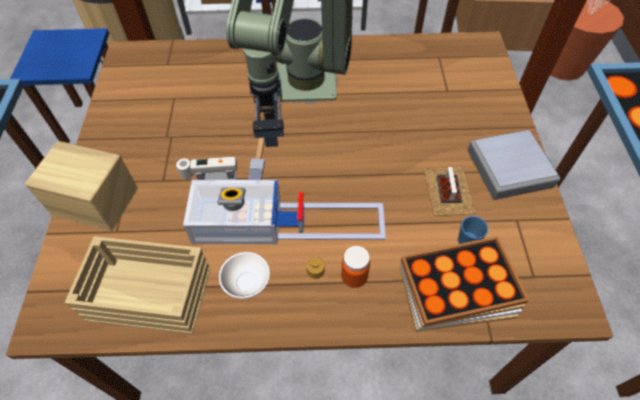

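View pics/c9.png

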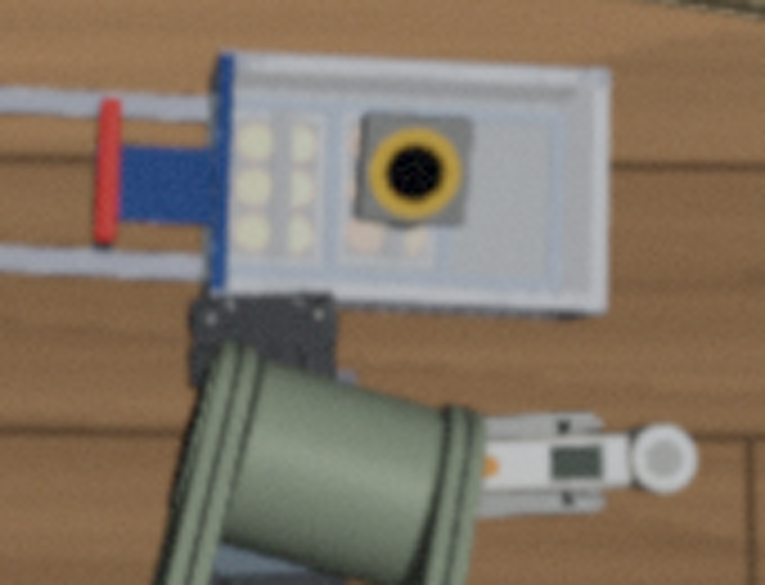

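View pics/c9s.png

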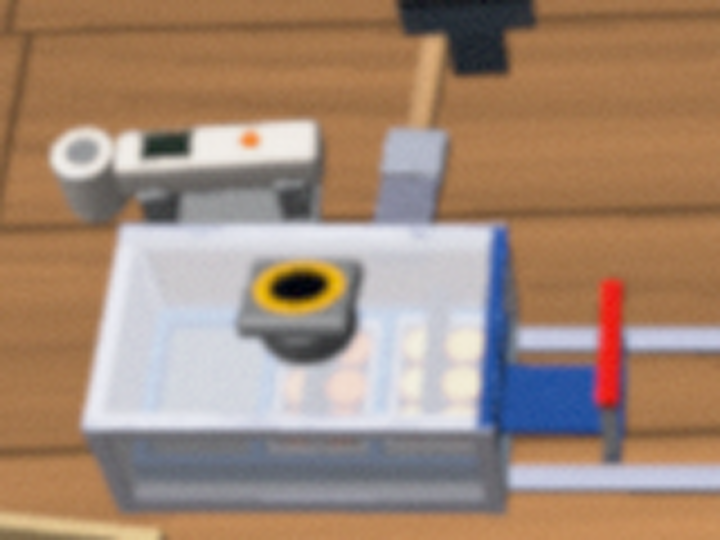

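The pictures show the thermometer back in its rest exactly as before: the head is at (81,152) in the scene crop, the same pixel as at the start. The carrier is home, the cassettes are seated, the dried batch is on the mat and the bystanders have not moved. The arm is clear, so I'm handing the job in.

```bash
python3 - <<'E'
from h import *
print(env.job_done())
E
```

```text
the job is handed in; nothing more can be done
None
```

The whole task is done and handed in at about 48 s of the 200 s allowed. I got no verdict back, so the results below rest on my own checks.

- **Carrier out:** I pulled it out by the red handle until it hit its stop, about 270 mm.
- **Dried batch:** It was in pocket 2. I laid it flat on the cork mat, and in the pictures it sits within a few millimetres of the middle.
- **Fresh cassettes:** Only two were there, orange and yellow; no dark red one. Yellow went into pocket 2 and orange into pocket 1. Each was let go with the gripper at the height the seated dried cassette had been gripped at, with almost no force. I saw no sign of a cassette being knocked aside.
- **Carrier in:** I pushed it home. The handle reads the same position as at the start to within 1 mm in both cameras, and the cassettes look level and seated through the hood.
- **Thermometer:** I held it still over the window for about 3 s, with no sign of touching it. From the arm's pose the lens was about 55 mm away, within 1 mm of centre and under 0.1° off square. The pictures put the head 2 to 4 mm from there, well inside the 15 mm limit.
- **Thermometer return:** It is back in its rest at the same pixels as before.

At the end the bystanders looked unmoved and the gripper was clear of everything. No check failed. The two cameras disagreed by 1 to 3 mm on positions, and I used the average.

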